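Show the ventilator's filter

ROBOT

A 6-joint arm with a two-finger parallel gripper is mounted at the origin on the work surface. World frame = base frame: x ahead of the robot, y to its left, z up, the work surface at z = 0. Lengths are in m, angles in degrees, forces in N, time in s.
With the tool pointing down it reaches from about 0.3 to 0.75 m from the base axis. Payload 8.5 kg.
Tool frame: the origin (TCP) lies at the very end of the fingers, on their centre line; the grasp point (between the pads) lies 19 mm behind it (env.grip_depth is the z of the grasp point in the tool frame, in m); z points along the fingers, y is the direction in which the jaws open and shut (so a half turn about z gives the same grasp; the last joint's range is limited). The gripper opens to 85 mm and grips with 20 to 120 N. Pads are 22 mm wide; open, the fingers measure 114 mm over their backs; the gripper's body (76 mm by 85 mm) begins 54 mm behind the grasp point. The pads swing forward as they close: fully open they stand 13 mm farther back than shut.
Start: joints at [-80.174, 21.807, 74.336, -0, 83.858, -12.336], TCP at [0.207, -0.509, 0.231] pointing down, gripper open.
Joint ranges: [-178.18, 178.18], [-50.72, 133.34], [12.68, 142.11], [-81.47, 261.47], [9.98, 163.14], [-165.26, 165.26]. Speed limits (degrees/s): [136.94, 136.94, 180, 180, 180, 180].

INTERFACE

Orientations are given as a 3x3 rotation matrix whose columns are the frame's x, y, z axes.
In Python, from rig import env gives the robot as it stands.
- The arm moves only by the tool apply_moves, never from a script. Its argument "plan" is a list of rows, each an object of numbers: "tx", "ty", "tz": the shift along the world's x, y, z in mm; "rx", "ry", "rz": the turn, a rotation vector about the world's x, y, z in rad; "jaw": the opening, from -1 (shut) to 1 (fully open). A call has 1 to 12 rows; each row is the pose to reach, as a shift and turn from the pose measured when the call began; what a row does not reach only later rows make up. A row lasts 1/10 s, in which the tool goes at most 50 mm and 8.59 degrees, less where a joint would pass 70% of its speed; a pose out of reach is approached as far as the arm can. A call with a gripper value outside its range is refused whole. The fingers move at their own pace and stop on an object; "grip_force" is the grip in N (left out, the last holds). Time passes only in rows, so rows that repeat a pose let the fingers close. It gives the time, the measured TCP pose, the force and the opening at its end, in the units of the state.
- env.observe(): the state, without advancing time (a new reading comes with each control period).
- env.get_image(name): name is "side" or "top"; returns a dict with "image" (420x560x3 uint8, red, green, blue), "intrinsics" (3x3 intrinsics, pixels), "k1" (the pictures are not rectified: a ray, as slopes to the right and down, at radius r is drawn at 1 + k1 r^2 times it, then the intrinsics apply), "world_from_camera" (4x4, takes a point from camera to world coordinates). Camera axes: x right, y up, looking along -z (the intrinsics and any distortion apply to the point x, -y, -z); pixel columns grow to the right and rows downward; lengths in m; the calibration is good to about 2 mm. A picture is of the moment at which its call begins. There is no depth.
- env.close_job(): hands the job in, once; it reports no verdict.
The state is a dict: "time_s": time; "q": joint angles; "qvel": joint speeds; "joint_efforts": joint torques, N m; "position": TCP position; "tool_rot": TCP orientation; "ft_force": force on the tool from outside, world axes, zero at the start; "wrist_torque": the same for the moment, N m; "grip_width": finger opening in m.
Only numpy, scipy, OpenCV 4.12 (cv2) and the standard library are available. Lean on these libraries where they do the work, as an engineer would, in place of code of your own. Each camera call takes 0.05 s, during which the arm holds its last target.

TASK

A customer wants to see the filter of the window ventilator: first take the bronze profile sample off its cover flap and lay it flat in the empty middle lane of the sloped sample stand, its lower end down by the lip, setting it down gently, not dropping it, and letting go. Then lift the cover flap past upright so that it stays open, draw the filter cassette out by its green tab and hold it up over the viewing mat: upright, about a hand's breadth (10 cm) or more of air under it, touching nothing but the gripper, its broad face parallel to the mat's long sides, as towards someone across the counter. Finish while still holding it there, with the flap left open, and leave the mug, tape measure, window handle, profile offcut and screwdriver where they are.

Things in the scene. Friction and masses are not known exactly. Their poses are not given: they have to be found in the camera images.
- ventilator: White sill ventilator, fixed: 110 (x) x 240 (y) x 140 mm high, louvres on its front (-x, toward the robot). Origin: centre of its underside, z up. The flap covers its open top (rim 140 mm up). Inside, 34 mm below the rim, a dark deck has a slot 22 (x) x 183 (y) mm centred at x = -12 mm, y = 0, where the filter cassette stands.
- flap (a joint): Cover flap angle, rad: 0 shut (level), pi/2 upright, 1.95 the stop, leaning back. Hinged along the ventilator's y axis at its rear (+x) top edge, it swings up and back. Plate 107 x 238 x 6 mm, 0.14 kg; hinge nearly free: let go short of upright it falls shut, from about 1.65 on it leans back against the stop and stays open.
- flap_hinge (a point): Point on the flap's hinge axis, at its middle: in the ventilator's frame x = 52.5, y = 0, z = 140 mm (rear top edge of the casing).
- flap_tongue (a point): Middle of the flap's grey pull tongue: 40 mm wide (along the ventilator's y), 34 long, 8 thick, jutting out freely from the middle of the flap's front edge, 124 mm from the hinge axis (4 mm above it when shut). Pinched across its 40 mm width from above, it pivots between the fingers, so a vertical gripper can lead it round the hinge.
- filter: Filter cassette, loose, under the flap: grey frame 18 (x) x 180 (y) x 78 mm high, pleated off-white medium, 0.13 kg; broad faces look along its x. Origin: centre of its underside, z up. Green pull tab on the middle of its top: 12 (x) x 36 (y) x 26 mm tall, top 104 mm above the origin. In the slot: underside 30 mm above the counter, axes as the ventilator's, top 2 mm above the deck.
- sample: Bronze finish sample, loose: 120 (x) x 30 (y) x 25 mm piece of hollow profile, 0.12 kg, lying on the shut flap (its top is 146 mm above the counter), roughly along the flap's width. Origin: centre of its underside; x along its length; both ends alike.
- stand: Fixed sample stand, 150 (x) x 250 (y) mm, about 100 mm high with samples: a wooden board tilted 20 degrees, low side in front (-x, toward the robot) with an anthracite lip. Three lanes run up the slope, 77 mm apart; the outer two hold a champagne and a black sample (30 wide, 25 thick, fixed), the middle one is empty. Origin: centre of its footprint.
- lane: The stand's empty middle lane. Origin: on the sloping surface at the lip's inner face, on the lane's centre line, 34 mm above the counter. x runs up the slope, z square off the surface, y across. Lip 8 mm proud; ribs 5 mm proud leave a lane 37 mm wide, 144 long. A sample fully home has its origin at x = 60 mm, y = z = 0. Grippy: samples do not slide down by themselves.
- mat: Viewing mat on the customer's side, blue-grey, fixed: 140 (x) x 200 (y) x 3 mm; its long sides run along its own y. Origin: centre of its underside.
- mug: White mug, 80 mm across, 92 mm high, loose; origin under its centre. To be left alone.
- tape: Yellow tape measure, 68 x 34 x 61 mm, loose; origin under its centre. To be left alone.
- handle: Aluminium window handle lying on its base plate, lever 134 mm long about 50 mm up, loose; origin under the base plate. To be left alone.
- offcut: Slice of window profile with green inserts, 106 x 59 x 45 mm, loose; origin under its centre. To be left alone.
- screwdriver: Screwdriver, lying loose at the left side, handle toward its own -x; origin under its middle. To be left alone.
There are look-alikes about, which are no part of the job. Of the things shaped like the sample, the bronze one is meant. Leave any orange or red look-alike of the mat alone.

How it is judged:
By the outcome, as a careful person would: the job done as asked, in the order asked, and still so for the second after the job is handed in, while the arm keeps its last pose, push and grip.
It also fails if it takes over 72 s, if anything falls off the work surface, if the arm or the gripper's body presses on something with over 40 N, if the wrist force passes 120 N, or if a joint passes its speed limit or range.

## Working session

There is one attempt and no reset: what is moved stays moved. The work goes in short steps, Python scripts to look and compute and a tool call to move; the robot and the scene stay as the last step left them, time stands still between calls to the robot, and variables do not carry over. Pictures are saved under pics/ and viewed, and the job is handed in when it is done.

Besides the shell and the picture viewer there is one more tool, called after "Emit:" as a command line: name --argument value ..., lists and objects as JSON in quotes. apply_moves: Moves the arm, as the interface text tells. Its arguments: {"type":"object","properties":{"plan":{"type":"array","items":{"type":"object","properties":{"tx":{"type":"number"},"ty":{"type":"number"},"tz":{"type":"number"},"rx":{"type":"number"},"ry":{"type":"number"},"rz":{"type":"number"},"jaw":{"type":"number"}}}},"grip_force":{"type":"number"}},"required":["plan"]}

```bash
ls; mkdir -p pics; cat > h.py <<'E'
import numpy as np, cv2
from rig import env
def grab(n,fn):
    d=env.get_image(n); cv2.imwrite('pics/'+fn+'.png',d['image'][:,:,::-1]); np.savez('pics/'+fn+'.npz',K=d['intrinsics'],k1=d['k1'],T=d['world_from_camera'],im=d['image']); return d
def load(fn):
    z=np.load('pics/'+fn+'.npz'); return dict(image=z['im'],intrinsics=z['K'],k1=float(z['k1']),world_from_camera=z['T'])
def ray(d,uv):
    K=np.array(d['intrinsics']);T=np.array(d['world_from_camera'])
    p=cv2.undistortPoints(np.array([[uv]],float),K,np.array([d['k1'],0,0,0.]))[0,0]
    v=T[:3,:3]@np.array([p[0],-p[1],-1.]); return T[:3,3],v/np.linalg.norm(v)
def onz(d,uv,z):
    o,v=ray(d,uv); return o+v*(z-o[2])/v[2]
def proj(d,P):
    K=np.array(d['intrinsics']);T=np.array(d['world_from_camera'])
    c=np.linalg.inv(T)@np.append(P,1.); x=np.array([[[c[0],-c[1],-c[2]]]])
    return cv2.projectPoints(x,np.zeros(3),np.zeros(3),K,np.array([d['k1'],0,0,0.]))[0][0,0]
E
python3 - <<'E'
from h import *
for n in('top','side'):
    d=grab(n,n+'0'); print(n,d['intrinsics'],d['k1'],np.round(d['world_from_camera'],3))
s=env.observe(); print(s)
E
```

```text
pics
top [[452.20336228   0.         286.78295848]
 [  0.         452.20336228 201.86479645]
 [  0.           0.           1.        ]] -0.009987879754997174 [[ 5.000e-03  9.870e-01 -1.600e-01  2.620e-01]
 [-1.000e+00  5.000e-03 -1.000e-03  5.200e-02]
 [-0.000e+00  1.600e-01  9.870e-01  1.764e+00]
 [ 0.000e+00  0.000e+00  0.000e+00  1.000e+00]]
side [[498.95629936   0.         275.69207596]
 [  0.         498.95629936 208.27384373]
 [  0.           0.           1.        ]] -0.04309515404180143 [[-0.633 -0.492  0.598  1.484]
 [ 0.774 -0.394  0.495  0.831]
 [-0.008  0.776  0.631  1.112]
 [ 0.     0.     0.     1.   ]]
{'time_s': 0.1, 'q': array([-8.01729721e+01,  2.18375240e+01,  7.43784166e+01, -1.79168374e-04,
        8.38597063e+01, -1.23373220e+01]), 'qvel': array([ 0.02764348, -0.09973039, -0.06671143, -0.05455133, -0.00733676,
       -0.10536932]), 'joint_efforts': array([ 3.75345990e-03, -4.49225342e+01, -2.31655133e+01, -1.74514130e-04,
        3.69113041e-03, -3.16035130e-05]), 'position': array([ 0.20743301, -0.50909971,  0.23078157]), 'tool_rot': array([[ 9.26105407e-01,  3.77264791e-01, -2.28402730e-04],
       [ 3.77264757e-01, -9.26104536e-01,  1.30038514e-03],
       [ 2.79064723e-04, -1.29046201e-03, -9.99999128e-01]]), 'ft_force': array([ 0.10195471, -0.62928276, -0.26760521]), 'wrist_torque': array([-0.01723122,  0.04673931, -0.00388403]), 'grip_width': 0.0856798018092156}
```

View pics/top0.png

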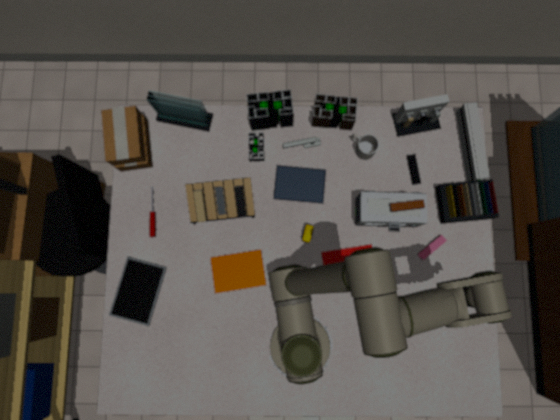

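View pics/side0.png

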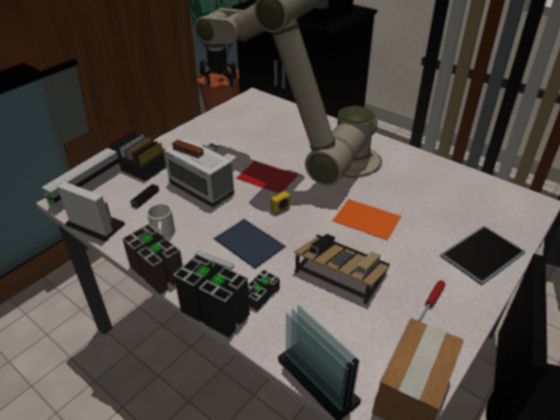

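Top view: the ventilator is at about (392,208) with the bronze sample on it at (407,206). The stand is at (221,200), the blue-grey mat at (300,184), and orange and red mat look-alikes at (238,271) and (347,255). I'll zoom in on these.

```bash
python3 - <<'E'
from h import *
t=load('top0')['image'][:,:,::-1]; s=load('side0')['image'][:,:,::-1]
def c(im,x0,x1,y0,y1,k): 
    a=cv2.resize(im[y0:y1,x0:x1],None,fx=k,fy=k,interpolation=cv2.INTER_CUBIC); return np.clip(a.astype(float)*1.6,0,255).astype('uint8')
cv2.imwrite('pics/ct1.png',c(t,340,500,170,270,5))
cv2.imwrite('pics/ct2.png',c(t,170,330,140,240,5))
cv2.imwrite('pics/cs1.png',c(s,120,300,120,220,4.4))
cv2.imwrite('pics/cs2.png',c(s,260,420,190,310,5))
E
```

```text
(no output)
```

View pics/ct1.png

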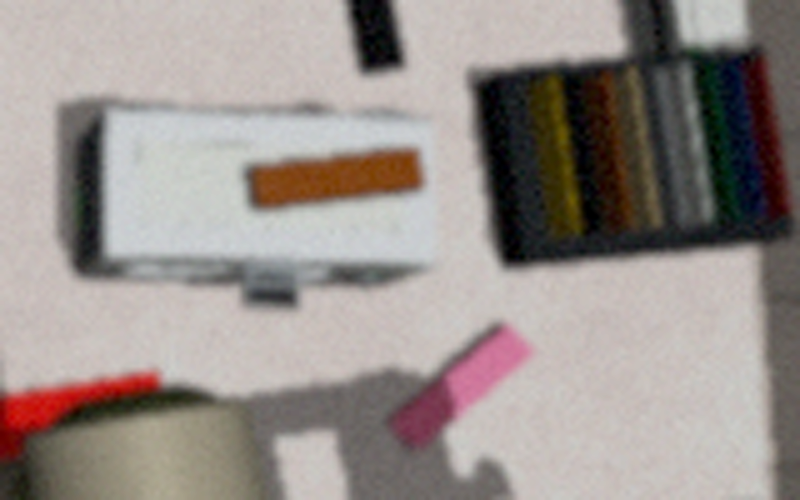

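View pics/ct2.png

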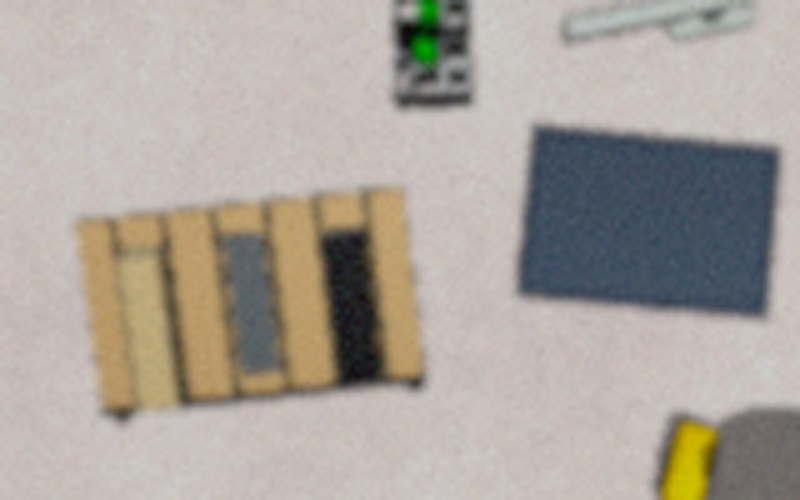

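View pics/cs1.png

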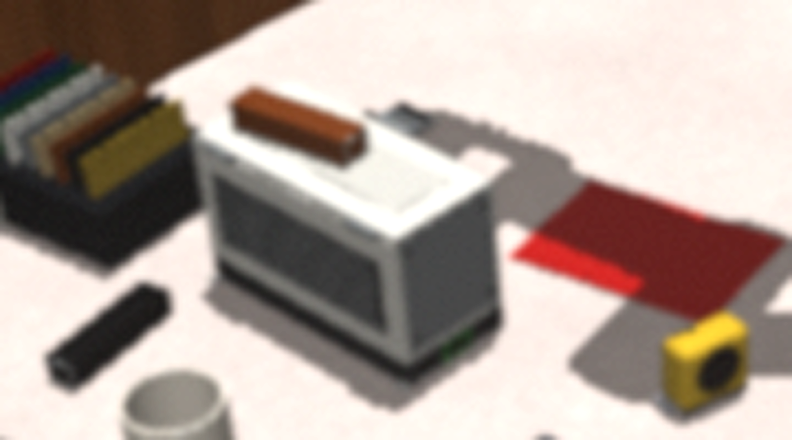

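View pics/cs2.png

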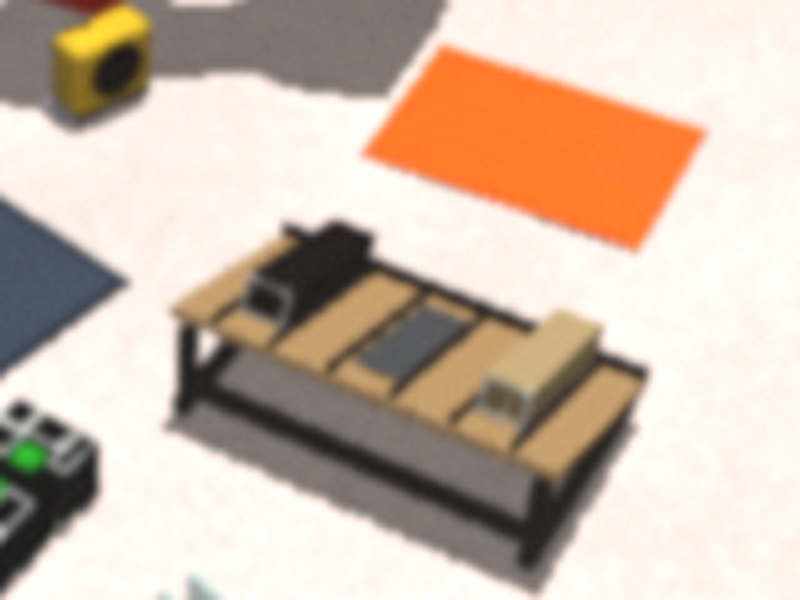

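Sample look-alikes: pink profile at top (431,247), black profile on the counter (413,168), and the fixed champagne (200,203) and black (240,200) samples in the stand. The bronze one, lying on the white flap at (407,206), matches the description and the close crop confirms it. The empty lane is the one with the grey pad, at (221,201). Next I'll measure.

```bash
cat > m.py <<'E'
from h import *
t=load('top0'); s=load('side0')
def mask(d,lo,hi,box):
    hsv=cv2.cvtColor(d['image'],cv2.COLOR_RGB2HSV); m=cv2.inRange(hsv,np.array(lo),np.array(hi)); k=np.zeros_like(m); x0,x1,y0,y1=box; k[y0:y1,x0:x1]=m[y0:y1,x0:x1]
    cs,_=cv2.findContours(k,cv2.RETR_EXTERNAL,cv2.CHAIN_APPROX_NONE); c=max(cs,key=cv2.contourArea); return k,c
def rep(name,d,c,z):
    pts=np.array([onz(d,p[0],z)[:2] for p in c]).astype(np.float32)*1000
    r=cv2.minAreaRect(pts); print(name,np.round(r[0],1),np.round(r[1],1),round(r[2],1)); return r
def px(d,x0,y0,k,x,y): return ((x+.5)/k+x0-.5,(y+.5)/k+y0-.5)
if __name__=='__main__':
    k,c=mask(t,(5,120,60),(20,255,220),(370,440,190,220)); rep('bronze',t,c,.171)
    hsv=cv2.cvtColor(t['image'],cv2.COLOR_RGB2HSV); print(hsv[184,300],hsv[206,407],hsv[200,221],hsv[200,241])
    k,c=mask(t,(100,60,30),(125,255,140),(270,330,160,205)); rep('mat',t,c,.003)
    k,c=mask(t,(95,30,30),(125,255,140),(210,232,180,220)); rep('pad',t,c,.055)
    print('vent top corners z=.146')
    for q in((104,107),(434,118),(437,263),(103,260)): print(np.round(onz(t,px(t,340,170,5,*q),.146)*1000,1))
    print('tongue corners z .148')
    for q in((247,270),(298,275),(296,306),(244,301)): print(np.round(onz(t,px(t,340,170,5,*q),.148)*1000,1))
    print('side vent top z=.146: rear-near(left),(front?)')
    for q in((197,143),(397,238),(494,178),(285,88)): print(np.round(onz(s,px(s,120,120,4.4,*q),.146)*1000,1))
    print('stand pts top: rear edge')
    for q in((78,220),(404,188),(425,380),(105,412)): print(np.round(onz(t,px(t,170,140,5,*q),.085)*1000,1),np.round(onz(t,px(t,170,140,5,*q),.034)*1000,1))
    print('side'); 
    for q in((172,312),(557,478),(648,374),(288,226)): print(np.round(onz(s,px(s,260,190,5,*q),.085)*1000,1),np.round(onz(s,px(s,260,190,5,*q),.04)*1000,1))
E
python3 m.py
```

```text
bronze [ 511.  -375.1] [ 24.9 116.4] 7.4
[104  82  62] [ 16 255  79] [94 32 63] [120  12  21]
mat [620.8   3.2] [188.  128.8] 84.9
pad [511.6 303.6] [11.   2.7] 45.7
vent top corners z=.146
[ 566.2 -214.6  146. ]
[ 559.3 -454.9  146. ]
[ 453.1 -452.4  146. ]
[ 454.1 -211.6  146. ]
tongue corners z .148
[ 447.2 -314.7  148. ]
[ 443.7 -351.3  148. ]
[ 421.4 -349.1  148. ]
[ 424.8 -311.9  148. ]
side vent top z=.146: rear-near(left),(front?)
[ 571.2 -441.6  146. ]
[ 564.6 -217.6  146. ]
[ 457.9 -216.   146. ]
[ 467.8 -448.7  146. ]
stand pts top: rear edge
[602.8 438.6  85. ] [613.1 450.3  34. ]
[628.8 191.9  85. ] [640.  196.1  34. ]
[481.9 173.5  85. ] [488.6 177.2  34. ]
[456.6 412.3  85. ] [462.5 423.3  34. ]
side
[635.6 195.8  85. ] [598.4 167.9  40. ]
[606.8 440.4  85. ] [568.4 423.3  40. ]
[505.3 439.9  85. ] [462.4 422.8  40. ]
[531.4 205.1  85. ] [489.7 177.7  40. ]
```

```bash
python3 - <<'E'
from m import *
def c(d,x0,y0,w,h,k,fn):
    im=d['image'][:,:,::-1]; a=cv2.resize(im[y0:y0+h,x0:x0+w],None,fx=k,fy=k,interpolation=cv2.INTER_CUBIC); cv2.imwrite('pics/'+fn+'.png',np.clip(a.astype(float)*1.8,0,255).astype('uint8'))
c(t,180,170,80,60,10,'z1'); c(s,290,225,100,75,8,'z2'); c(t,352,180,80,60,10,'z3'); c(s,160,135,80,60,10,'z4')
E
```

```text
(no output)
```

View pics/z1.png

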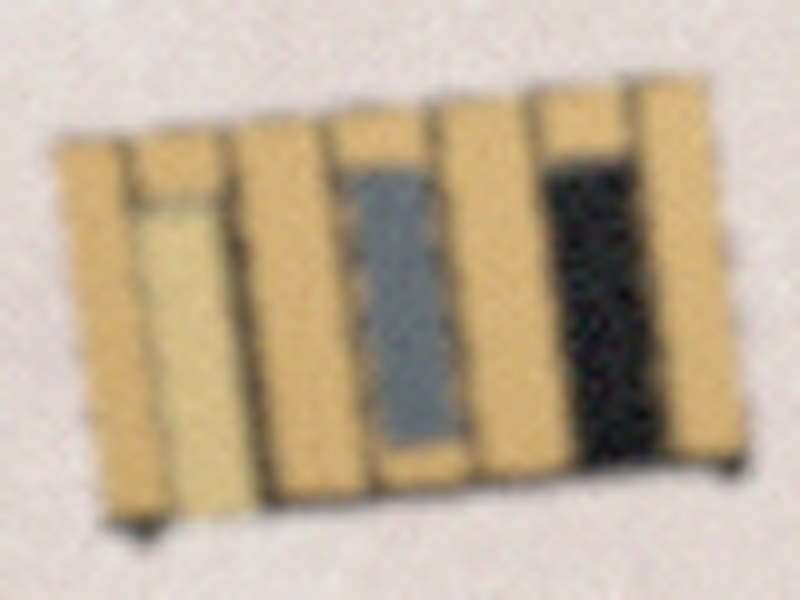

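View pics/z2.png

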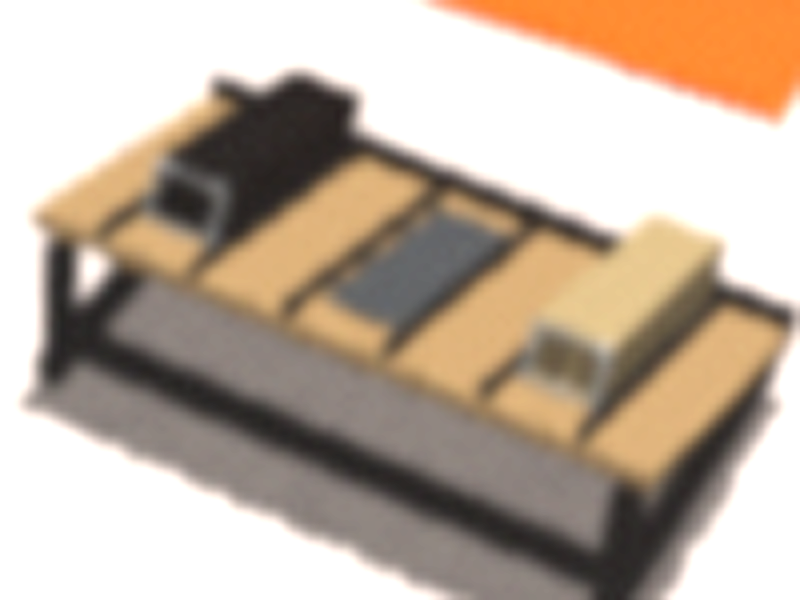

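View pics/z3.png

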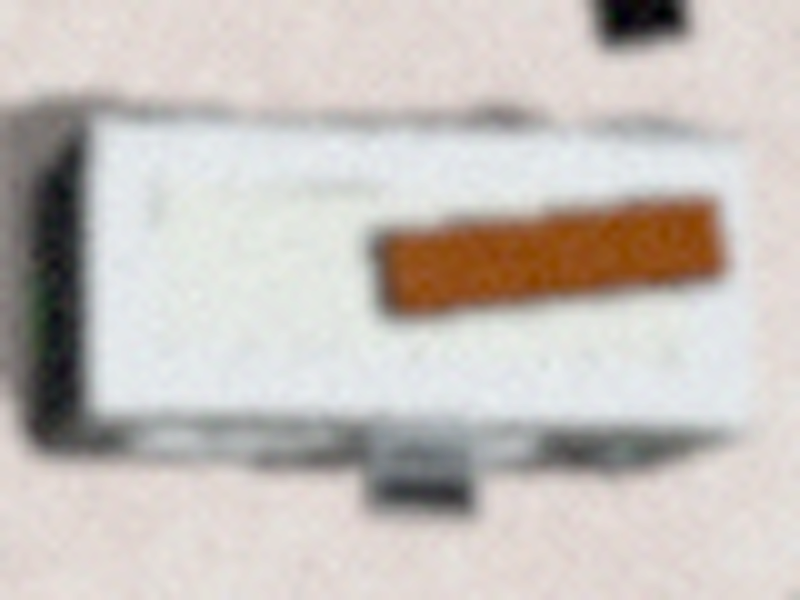

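View pics/z4.png

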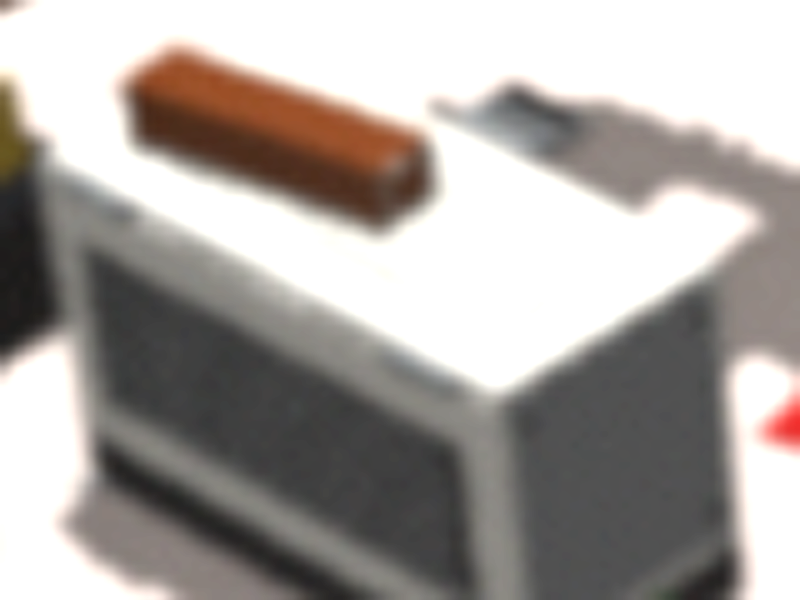

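```bash
cat > lane.py <<'E'
from m import *
def plane(d,uv,p0,yaw,off=0):
    n=np.array([-np.sin(.349)*np.cos(yaw),-np.sin(.349)*np.sin(yaw),np.cos(.349)])
    o,v=ray(d,uv); return o+v*((p0+off*n-o)@n)/(v@n)
def loc(P,p0,yaw):
    c,s_=np.cos(.349),np.sin(.349)
    ux=np.array([c*np.cos(yaw),c*np.sin(yaw),s_]); uy=np.array([-np.sin(yaw),np.cos(yaw),0]); return np.array([(P-p0)@ux,(P-p0)@uy])*1000
E
python3 - <<'E'
from lane import *
p0=onz(t,px(t,180,170,10,425,487),.034); yaw=np.radians(6)
print(p0)
T=lambda x,y:px(t,180,170,10,x,y); S=lambda x,y:px(s,290,225,8,x,y)
for nm,d,f,pts,off in [
 ('top L rib',t,T,[(330,130),(372,475)],.0),('top R rib',t,T,[(435,110),(478,465)],.0),
 ('top pad',t,T,[(345,172),(432,168),(460,440),(386,446)],0),
 ('top champ top',t,T,[(135,210),(218,205),(255,515),(175,520)],.025),('black',t,T,[(545,165),(633,162),(662,455),(583,465)],.025),
 ('board outline',t,T,[(55,138),(708,75),(745,455),(105,518)],.005),
 ('side R(robot left) rib',s,S,[(290,305),(440,190)],0),('side other rib',s,S,[(390,355),(530,228)],0),
 ('side pad',s,S,[(330,295),(445,212),(515,237),(395,325)],0),
 ('side champ',s,S,[(538,318),(612,345),(720,243),(655,217)],.025),
 ('board',s,S,[(35,217),(652,485),(790,318),(215,90)],.005)]:
    print(nm,[list(np.round(loc(plane(d,f(*q),p0,yaw,off),p0,yaw),1)) for q in pts])
E
```

```text
[0.47765707 0.30252331 0.034     ]
top L rib [[np.float64(141.5), np.float64(19.1)], [np.float64(6.8), np.float64(19.7)]]
top R rib [[np.float64(145.2), np.float64(-21.3)], [np.float64(6.6), np.float64(-21.3)]]
top pad [[np.float64(124.9), np.float64(15.4)], [np.float64(123.2), np.float64(-17.5)], [np.float64(17.0), np.float64(-15.6)], [np.float64(17.6), np.float64(12.9)]]
top champ top [[np.float64(121.9), np.float64(91.6)], [np.float64(120.7), np.float64(60.6)], [np.float64(1.0), np.float64(62.0)], [np.float64(2.2), np.float64(92.3)]]
black [[np.float64(123.7), np.float64(-62.8)], [np.float64(121.6), np.float64(-95.7)], [np.float64(8.7), np.float64(-94.1)], [np.float64(7.8), np.float64(-63.8)]]
board outline [[np.float64(149.3), np.float64(121.7)], [np.float64(149.0), np.float64(-126.0)], [np.float64(1.2), np.float64(-124.2)], [np.float64(1.3), np.float64(122.6)]]
side R(robot left) rib [[np.float64(139.3), np.float64(-24.1)], [np.float64(2.5), np.float64(-25.3)]]
side other rib [[np.float64(143.4), np.float64(18.5)], [np.float64(2.8), np.float64(13.6)]]
side pad [[np.float64(119.8), np.float64(-17.1)], [np.float64(18.8), np.float64(-15.8)], [np.float64(15.2), np.float64(12.5)], [np.float64(120.9), np.float64(10.0)]]
side champ [[np.float64(120.2), np.float64(60.2)], [np.float64(116.8), np.float64(87.5)], [np.float64(3.2), np.float64(86.1)], [np.float64(3.9), np.float64(59.7)]]
board [[np.float64(165.8), np.float64(-118.0)], [np.float64(162.4), np.float64(126.4)], [np.float64(-1.8), np.float64(118.3)], [np.float64(8.0), np.float64(-124.3)]]
```

```bash
python3 - <<'E'
from m import *
T=lambda x,y:px(t,352,180,10,x,y); S=lambda x,y:px(s,160,135,10,x,y)
def pr(nm,d,f,pts,z): print(nm,[list(np.round(onz(d,f(*q),z)[:2]*1000,1)) for q in pts])
pr('sample top',t,T,[(385,238),(718,198),(725,270),(395,310)],.171)
pr('sample side',s,S,[(125,85),(180,45),(430,135),(385,170)],.171)
pr('vent top RL RR FR FL',t,T,[(90,122),(742,130),(745,430),(85,412)],.146)
pr('vent side RR RL FL',s,S,[(45,155),(495,392),(755,225)],.146)
pr('tongue',t,T,[(370,425),(475,435),(470,480),(368,475)],.148)
pr('tongue side',s,S,[(510,85),(580,125),(545,155),(465,120)],.148)
pr('vent side base',s,S,[(740,590)],0.0)
E
```

```text
sample top [[np.float64(517.2), np.float64(-315.5)], [np.float64(532.3), np.float64(-435.2)], [np.float64(506.3), np.float64(-436.5)], [np.float64(491.3), np.float64(-318.2)]]
sample side [[np.float64(537.8), np.float64(-433.1)], [np.float64(506.8), np.float64(-438.2)], [np.float64(493.1), np.float64(-322.6)], [np.float64(518.9), np.float64(-318.5)]]
vent top RL RR FR FL [[np.float64(563.4), np.float64(-215.1)], [np.float64(561.7), np.float64(-452.7)], [np.float64(451.9), np.float64(-448.9)], [np.float64(457.2), np.float64(-211.1)]]
vent side RR RL FL [[np.float64(562.8), np.float64(-453.1)], [np.float64(566.5), np.float64(-219.5)], [np.float64(436.9), np.float64(-220.4)]]
tongue [[np.float64(452.8), np.float64(-313.3)], [np.float64(449.3), np.float64(-350.9)], [np.float64(433.1), np.float64(-348.6)], [np.float64(434.7), np.float64(-312.0)]]
tongue side [[np.float64(426.6), np.float64(-352.4)], [np.float64(430.3), np.float64(-312.9)], [np.float64(452.6), np.float64(-308.6)], [np.float64(453.8), np.float64(-348.1)]]
vent side base [[np.float64(461.0), np.float64(-217.4)]]
```

Emit:
apply_moves --plan '[{"tx": 34, "ty": 15, "rz": 0.14}, {"tx": 68, "ty": 29, "rz": 0.28}, {"tx": 102, "ty": 44, "rz": 0.42}, {"tx": 136, "ty": 59, "rz": 0.56}, {"tx": 170, "ty": 73, "rz": 0.7}, {"tx": 204, "ty": 88, "rz": 0.84}, {"tx": 238, "ty": 103, "rz": 0.98}, {"tx": 272, "ty": 117, "rz": 1.12}, {"tx": 290, "ty": 125, "rz": 1.22}, {"tx": 306, "ty": 132, "rz": 1.31}, {"tx": 306, "ty": 132, "rz": 1.31, "jaw": 0.4}, {"tx": 306, "ty": 132, "rz": 1.31, "jaw": 0.4}]'

```text
validation failed for argument at $.pl...
```

```bash
python3 - <<'E'
from h import *
d=grab('top','top1'); e=grab('side','side1')
def c(d,x0,y0,w,h,k): return cv2.resize(d['image'][y0:y0+h,x0:x0+w,::-1],None,fx=k,fy=k,interpolation=cv2.INTER_CUBIC)
cv2.imwrite('pics/v1.png',np.clip(1.6*np.hstack([c(d,340,170,110,100,3.6),c(e,130,60,110,100,3.6)]).astype(float),0,255).astype('uint8'))
s=env.observe(); print(s['position'],s['tool_rot'],s['grip_width'],s['ft_force'])
E
```

```text
[ 0.2074378  -0.50918808  0.23095776] [[ 9.26115721e-01  3.77239507e-01 -1.60136233e-04]
 [ 3.77239503e-01 -9.26115354e-01  8.41959538e-04]
 [ 1.69315777e-04 -8.40161677e-04 -9.99999633e-01]] 0.08528309188112357 [-0.60617862  1.09856733 -0.1442314 ]
```

View pics/v1.png

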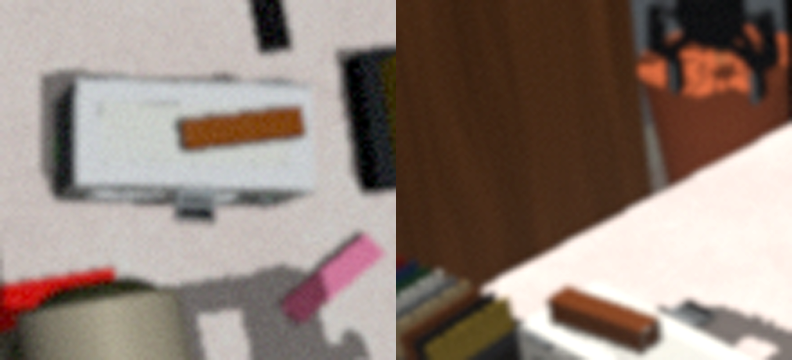

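The plan was refused and the arm hasn't moved. I'll fill in every field in each row.

Emit:
apply_moves --plan '[{"tx": 34, "ty": 15, "tz": 0, "rx": 0, "ry": 0, "rz": 0.14, "jaw": 1}, {"tx": 68, "ty": 29, "tz": 0, "rx": 0, "ry": 0, "rz": 0.28, "jaw": 1}, {"tx": 102, "ty": 44, "tz": 0, "rx": 0, "ry": 0, "rz": 0.42, "jaw": 1}, {"tx": 136, "ty": 59, "tz": 0, "rx": 0, "ry": 0, "rz": 0.56, "jaw": 1}, {"tx": 170, "ty": 73, "tz": 0, "rx": 0, "ry": 0, "rz": 0.7, "jaw": 1}, {"tx": 204, "ty": 88, "tz": 0, "rx": 0, "ry": 0, "rz": 0.84, "jaw": 1}, {"tx": 238, "ty": 103, "tz": 0, "rx": 0, "ry": 0, "rz": 0.98, "jaw": 1}, {"tx": 272, "ty": 117, "tz": 0, "rx": 0, "ry": 0, "rz": 1.12, "jaw": 1}, {"tx": 290, "ty": 125, "tz": 0, "rx": 0, "ry": 0, "rz": 1.22, "jaw": 0.5}, {"tx": 306, "ty": 132, "tz": 0, "rx": 0, "ry": 0, "rz": 1.31, "jaw": 0.5}, {"tx": 306, "ty": 132, "tz": 0, "rx": 0, "ry": 0, "rz": 1.31, "jaw": 0.5}, {"tx": 306, "ty": 132, "tz": 0, "rx": 0, "ry": 0, "rz": 1.31, "jaw": 0.5}]' --grip_force 30

```text
time_s: 1.4
position: [0.5132, -0.3772, 0.2306]
tool_rot: [[-0.124, 0.992, -0.001], [0.992, 0.124, 0.0], [0.001, -0.001, -1.0]]
ft_force: [-0.3, -0.1, 0.1]
grip_width: 0.0637
```

Emit:
apply_moves --plan '[{"tx": 0, "ty": 0, "tz": -30, "rx": 0, "ry": 0, "rz": 0, "jaw": 0.5}, {"tx": 0, "ty": 0, "tz": -50, "rx": 0, "ry": 0, "rz": 0, "jaw": 0.5}, {"tx": 0, "ty": 0, "tz": -56, "rx": 0, "ry": 0, "rz": 0, "jaw": 0.5}, {"tx": 0, "ty": 0, "tz": -56, "rx": 0, "ry": 0, "rz": 0, "jaw": 0.5}]'

```text
time_s: 1.8
position: [0.5125, -0.3776, 0.1743]
tool_rot: [[-0.122, 0.992, -0.002], [0.992, 0.122, 0.001], [0.001, -0.002, -1.0]]
ft_force: [-0.8, 0.2, -0.3]
grip_width: 0.0637
```

```bash
cat > look.py <<'E'
from h import *
import sys
n=sys.argv[1]; tb=list(map(int,sys.argv[2].split(','))); sb=list(map(int,sys.argv[3].split(',')))
d=grab('top','top'+n); e=grab('side','side'+n)
def c(d,b):
    a=cv2.resize(d['image'][b[1]:b[3],b[0]:b[2],::-1],(400,int(400*(b[3]-b[1])/(b[2]-b[0]))),interpolation=cv2.INTER_CUBIC); return a
a,b=c(d,tb),c(e,sb); h=max(len(a),len(b)); o=np.zeros((h,800,3)); o[:len(a),:400]=a;o[:len(b),400:]=b
cv2.imwrite('pics/v'+n+'.png',np.clip(1.6*o,0,255).astype('uint8'))
E
python3 look.py 2 340,160,450,260 130,70,240,170
```

```text
(no output)
```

View pics/v2.png

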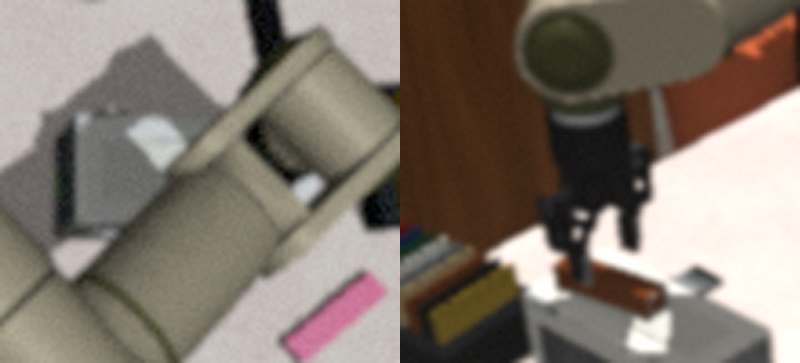

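The side view shows the fingers straddling the sample near its middle. I'll lower and grip.

Emit:
apply_moves --plan '[{"tx": 0, "ty": 0, "tz": -12, "rx": 0, "ry": 0, "rz": 0, "jaw": 0.5}, {"tx": 0, "ty": 0, "tz": -19, "rx": 0, "ry": 0, "rz": 0, "jaw": 0.5}, {"tx": 0, "ty": 0, "tz": -19, "rx": 0, "ry": 0, "rz": 0, "jaw": 0}, {"tx": 0, "ty": 0, "tz": -19, "rx": 0, "ry": 0, "rz": 0, "jaw": -0.5}, {"tx": 0, "ty": 0, "tz": -19, "rx": 0, "ry": 0, "rz": 0, "jaw": -1}, {"tx": 0, "ty": 0, "tz": -19, "rx": 0, "ry": 0, "rz": 0, "jaw": -1}, {"tx": 0, "ty": 0, "tz": -19, "rx": 0, "ry": 0, "rz": 0, "jaw": -1}]' --grip_force 40

```text
time_s: 2.6
position: [0.5133, -0.3779, 0.1572]
tool_rot: [[-0.123, 0.992, 0.0], [0.992, 0.123, -0.002], [-0.002, 0.0, -1.0]]
ft_force: [0.2, -0.2, 1.4]
grip_width: 0.0288
```

Emit:
apply_moves --plan '[{"tx": 0, "ty": 0, "tz": 20, "rx": 0, "ry": 0, "rz": 0, "jaw": -1}, {"tx": 0, "ty": 0, "tz": 60, "rx": 0, "ry": 0, "rz": 0, "jaw": -1}, {"tx": 0, "ty": 0, "tz": 95, "rx": 0, "ry": 0, "rz": 0, "jaw": -1}, {"tx": 0, "ty": 0, "tz": 95, "rx": 0, "ry": 0, "rz": 0, "jaw": -1}]'

```text
time_s: 3.0
position: [0.5144, -0.3788, 0.2576]
tool_rot: [[-0.123, 0.992, 0.007], [0.992, 0.123, -0.009], [-0.009, 0.006, -1.0]]
ft_force: [0.2, -0.6, -1.2]
grip_width: 0.0287
```

```bash
python3 look.py 3 340,160,450,260 130,40,240,140
```

```text
(no output)
```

View pics/v3.png

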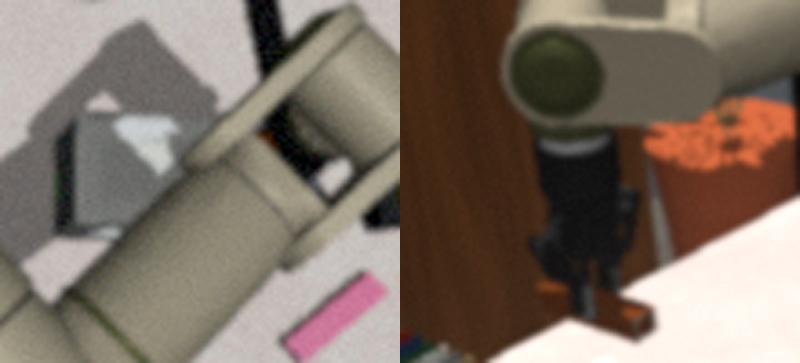

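```bash
python3 - <<'E'
from h import *
e=load('side3'); st=env.observe(); p=np.array([.5144,-.3788,.2576]); R=st['tool_rot']
a=R[:,0]; b=R[:,1]; z=np.array([0,0,1.])
im=cv2.resize(e['image'][90:140,155:225,::-1],None,fx=11,fy=11,interpolation=cv2.INTER_CUBIC); im=np.clip(im*2.2,0,255).astype('uint8')
for L in(-.06,.06):
  for w in(-.015,.015):
    for h in(-.011,.014):
      u=proj(e,p+L*a+w*b+h*z); print(L,w,h,np.round(u,1)); q=(u-[155,90]+.5)*11; cv2.circle(im,(int(q[0]),int(q[1])),4,(0,255,0) if h>0 else (255,255,0),1)
cv2.imwrite('pics/v3b.png',im)
E
```

```text
-0.06 -0.015 -0.011 [174.4 120.4]
-0.06 -0.015 0.014 [173.4 114.1]
-0.06 0.015 -0.011 [168.7 124. ]
-0.06 0.015 0.014 [167.7 117.7]
0.06 -0.015 -0.011 [200.9 129.4]
0.06 -0.015 0.014 [200.1 123. ]
0.06 0.015 -0.011 [195.3 133.2]
0.06 0.015 0.014 [194.5 126.7]
```

View pics/v3b.png

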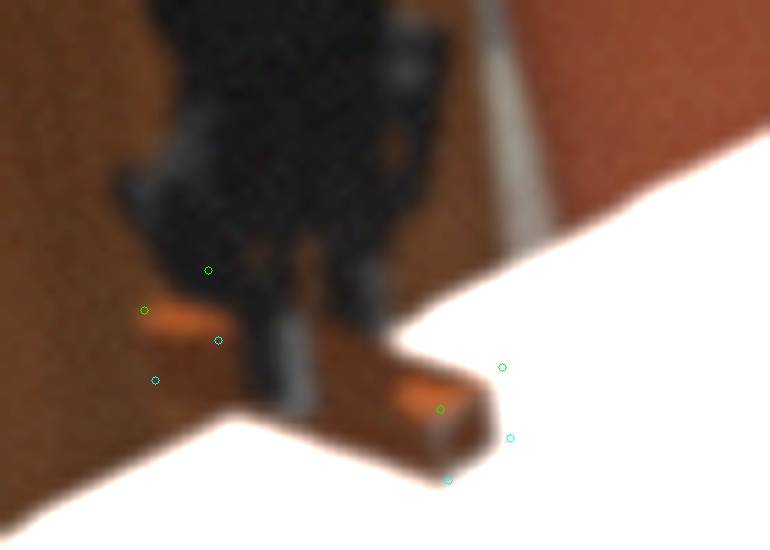

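Emit:
apply_moves --plan '[{"tx": 0, "ty": 20, "tz": 0, "rx": 0, "ry": 0, "rz": 0.05, "jaw": -1}, {"tx": 0, "ty": 60, "tz": 0, "rx": 0, "ry": 0, "rz": 0.15, "jaw": -1}, {"tx": 0, "ty": 100, "tz": 0, "rx": 0, "ry": 0, "rz": 0.26, "jaw": -1}, {"tx": 0, "ty": 140, "tz": 0, "rx": 0, "ry": 0, "rz": 0.36, "jaw": -1}, {"tx": 0, "ty": 180, "tz": 0, "rx": 0, "ry": 0, "rz": 0.46, "jaw": -1}, {"tx": 0, "ty": 220, "tz": 0, "rx": 0, "ry": 0, "rz": 0.56, "jaw": -1}, {"tx": 0, "ty": 260, "tz": 0, "rx": 0, "ry": 0, "rz": 0.66, "jaw": -1}, {"tx": 0, "ty": 300, "tz": 0, "rx": 0, "ry": 0, "rz": 0.76, "jaw": -1}, {"tx": 0, "ty": 340, "tz": 0, "rx": 0, "ry": 0, "rz": 0.86, "jaw": -1}, {"tx": 0, "ty": 380, "tz": 0, "rx": 0, "ry": 0, "rz": 0.96, "jaw": -1}, {"tx": 0, "ty": 410, "tz": 0, "rx": 0, "ry": 0, "rz": 1.06, "jaw": -1}, {"tx": 0, "ty": 420, "tz": 0, "rx": 0, "ry": 0, "rz": 1.1, "jaw": -1}]'

```text
time_s: 4.3
position: [0.5124, 0.0447, 0.2509]
tool_rot: [[-0.942, 0.335, -0.001], [0.335, 0.942, 0.001], [0.001, 0.0, -1.0]]
ft_force: [-0.2, -0.1, -1.5]
grip_width: 0.029
```

Emit:
apply_moves --plan '[{"tx": 0, "ty": 20, "tz": 0, "rx": 0, "ry": 0, "rz": 0.05, "jaw": -1}, {"tx": -2, "ty": 60, "tz": 0, "rx": 0, "ry": 0, "rz": 0.15, "jaw": -1}, {"tx": -4, "ty": 100, "tz": 0, "rx": 0, "ry": 0, "rz": 0.25, "jaw": -1}, {"tx": -6, "ty": 140, "tz": 0, "rx": 0, "ry": 0, "rz": 0.32, "jaw": -1}, {"tx": -8, "ty": 180, "tz": 0, "rx": 0, "ry": 0, "rz": 0.38, "jaw": -1}, {"tx": -11, "ty": 220, "tz": 0, "rx": 0, "ry": 0, "rz": 0.42, "jaw": -1}, {"tx": -14, "ty": 250, "tz": 0, "rx": 0, "ry": 0, "rz": 0.45, "jaw": -1}, {"tx": -14, "ty": 263, "tz": 0, "rx": 0, "ry": 0, "rz": 0.45, "jaw": -1}, {"tx": -14, "ty": 263, "tz": 0, "rx": 0, "ry": 0, "rz": 0.45, "jaw": -1}, {"tx": -14, "ty": 263, "tz": 0, "rx": 0, "ry": 0, "rz": 0.45, "jaw": -1}]'

```text
time_s: 5.3
position: [0.4987, 0.3065, 0.2503]
tool_rot: [[-0.994, -0.107, -0.002], [-0.107, 0.994, -0.001], [0.002, -0.001, -1.0]]
ft_force: [-0.2, -1.0, -1.5]
grip_width: 0.0294
```

```bash
cat > goal.py <<'E'
import sys
from h import *
from scipy.spatial.transform import Rotation as Ro
def lane_R(yaw,flip=1):
    c,s=np.cos(np.radians(20)),np.sin(np.radians(20)); cy,sy=np.cos(yaw),np.sin(yaw)
    ux=np.array([c*cy,c*sy,s]); uy=np.array([-sy,cy,0]); uz=np.cross(ux,uy); return ux,uy,uz
def delta(P,R):
    st=env.observe(); rv=Ro.from_matrix(np.array(R)@np.array(st['tool_rot']).T).as_rotvec()
    print('d mm',np.round((np.array(P)-st['position'])*1000,1),'rot',np.round(rv,4),'q',np.round(st['q'],1),'pos',np.round(st['position'],4),'w',round(st['grip_width'],4),'F',np.round(st['ft_force'],1),'t',st['time_s'])
E
python3 - <<'E'
from goal import *
ux,uy,uz=lane_R(np.radians(6)); P0=np.array([.4788,.3008,.034])
ty=uy; tz=-uz; R=np.stack([np.cross(ty,tz),ty,tz],1)
for h in(.06,.02,.0): delta(P0+.063*ux+(.011+h)*uz,R)
E
```

```text
d mm [  14.9   -2.  -128. ] rot [ 0.0377 -0.3492 -0.0022] q [ 20.   24.8  66.3  -0.   89.  -76.1] pos [0.4987 0.3065 0.2503] w 0.0294 F [-0.2 -1.  -1.5] t 5.3
d mm [  28.5   -0.6 -165.6] rot [ 0.0377 -0.3492 -0.0022] q [ 20.   24.8  66.3  -0.   89.  -76.1] pos [0.4987 0.3065 0.2503] w 0.0294 F [-0.2 -1.  -1.5] t 5.3
d mm [ 3.530e+01  1.000e-01 -1.844e+02] rot [ 0.0377 -0.3492 -0.0022] q [ 20.   24.8  66.3  -0.   89.  -76.1] pos [0.4987 0.3065 0.2503] w 0.0294 F [-0.2 -1.  -1.5] t 5.3
```

Emit:
apply_moves --plan '[{"tx": 2, "ty": 0, "tz": -10, "rx": 0.008, "ry": -0.07, "rz": 0, "jaw": -1}, {"tx": 5, "ty": 0, "tz": -40, "rx": 0.016, "ry": -0.15, "rz": 0, "jaw": -1}, {"tx": 8, "ty": -1, "tz": -70, "rx": 0.025, "ry": -0.23, "rz": 0, "jaw": -1}, {"tx": 11, "ty": -2, "tz": -100, "rx": 0.033, "ry": -0.31, "rz": -0.002, "jaw": -1}, {"tx": 15, "ty": -2, "tz": -125, "rx": 0.038, "ry": -0.349, "rz": -0.002, "jaw": -1}, {"tx": 15, "ty": -2, "tz": -128, "rx": 0.038, "ry": -0.349, "rz": -0.002, "jaw": -1}, {"tx": 22, "ty": -1, "tz": -147, "rx": 0.038, "ry": -0.349, "rz": -0.002, "jaw": -1}, {"tx": 22, "ty": -1, "tz": -147, "rx": 0.038, "ry": -0.349, "rz": -0.002, "jaw": -1}, {"tx": 22, "ty": -1, "tz": -147, "rx": 0.038, "ry": -0.349, "rz": -0.002, "jaw": -1}]'

```text
time_s: 6.2
position: [0.5214, 0.3049, 0.1044]
tool_rot: [[-0.935, -0.103, 0.34], [-0.097, 0.995, 0.036], [-0.342, 0.0, -0.94]]
ft_force: [-0.2, 0.3, -1.3]
grip_width: 0.0288
```

```bash
python3 look.py 4 180,160,270,240 280,190,400,300;python3 - <<'E'
from goal import *
ux,uy,uz=lane_R(np.radians(6)); P0=np.array([.4788,.3008,.034])
ty=uy; tz=-uz; R=np.stack([np.cross(ty,tz),ty,tz],1)
for h in(.02,.005,.0): delta(P0+.063*ux+(.011+h)*uz,R)
E
```

```text
d mm [  5.9   0.6 -20.1] rot [-0.0008  0.0014  0.0004] q [ 21.4  28.   90.5  -7.7  42.4 -69.7] pos [0.5212 0.3053 0.1047] w 0.0291 F [ 0.4 -0.6 -1.6] t 6.3
d mm [ 11.    1.1 -34.2] rot [-0.0008  0.0014  0.0004] q [ 21.4  28.   90.5  -7.7  42.4 -69.7] pos [0.5212 0.3053 0.1047] w 0.0291 F [ 0.4 -0.6 -1.6] t 6.3
d mm [ 12.7   1.3 -38.9] rot [-0.0008  0.0014  0.0004] q [ 21.4  28.   90.5  -7.7  42.4 -69.7] pos [0.5212 0.3053 0.1047] w 0.0291 F [ 0.4 -0.6 -1.6] t 6.3
```

View pics/v4.png

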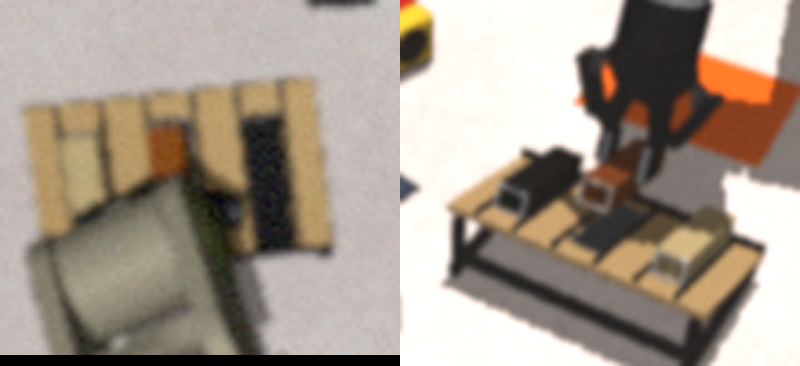

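```bash
python3 - <<'E'
from lane import *
d=load('top4'); p0=np.array([.4788,.3008,.034]); yaw=np.radians(6)
im=cv2.resize(d['image'][175:215,190:250,::-1],None,fx=13,fy=13,interpolation=cv2.INTER_CUBIC); cv2.imwrite('pics/v4b.png',np.clip(im*2.,0,255).astype('uint8'))
hsv=cv2.cvtColor(d['image'],cv2.COLOR_RGB2HSV)
m=cv2.inRange(hsv,np.array((4,170,40)),np.array((16,255,255))); 
for v in range(185,200):
    xs=np.where(m[v,205:235])[0]+205
    if len(xs)>2: print(v,xs.min(),xs.max(),np.round(loc(plane(d,(xs.min()-.5,v),p0,yaw,.0655),p0,yaw),1),np.round(loc(plane(d,(xs.max()+.5,v),p0,yaw,.0655),p0,yaw),1))
E
```

```text
190 214 220 [121.5  11.5] [118.9 -13.9]
191 214 220 [117.8  12. ] [115.3 -13.5]
192 214 221 [114.1  12.4] [111.2 -16.7]
193 214 221 [110.4  12.9] [107.5 -16.2]
194 214 220 [106.7  13.3] [104.2 -12.1]
195 215 221 [102.7  10.2] [100.1 -15.3]
196 214 221 [99.3 14.2] [ 96.4 -14.9]
197 214 221 [95.6 14.7] [ 92.7 -14.4]
198 215 220 [91.6 11.5] [ 89.4 -10.3]
```

View pics/v4b.png

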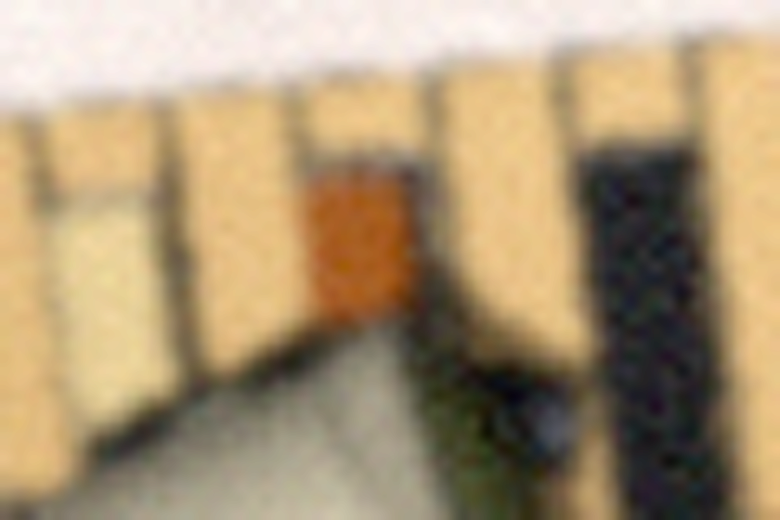

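Emit:
apply_moves --plan '[{"tx": 4, "ty": 0, "tz": -12, "rx": 0, "ry": 0, "rz": 0, "jaw": -1}, {"tx": 7, "ty": 0.5, "tz": -22, "rx": 0, "ry": 0, "rz": 0, "jaw": -1}, {"tx": 10, "ty": 1, "tz": -29, "rx": 0, "ry": 0, "rz": 0, "jaw": -1}, {"tx": 11, "ty": 1, "tz": -33, "rx": 0, "ry": 0, "rz": 0, "jaw": -1}, {"tx": 11, "ty": 1, "tz": -33, "rx": 0, "ry": 0, "rz": 0, "jaw": -1}, {"tx": 11, "ty": 1, "tz": -33, "rx": 0, "ry": 0, "rz": 0, "jaw": -1}]'

```text
time_s: 6.9
position: [0.5323, 0.3063, 0.0717]
tool_rot: [[-0.934, -0.104, 0.341], [-0.098, 0.995, 0.036], [-0.343, 0.001, -0.939]]
ft_force: [-0.4, -0.4, -1.5]
grip_width: 0.029
```

Emit:
apply_moves --plan '[{"tx": 0.4, "ty": 0, "tz": -1, "rx": 0, "ry": 0, "rz": 0, "jaw": -1}, {"tx": 0.8, "ty": 0, "tz": -2, "rx": 0, "ry": 0, "rz": 0, "jaw": -1}, {"tx": 0.9, "ty": 0, "tz": -2.5, "rx": 0, "ry": 0, "rz": 0, "jaw": -1}, {"tx": 0.9, "ty": 0, "tz": -2.5, "rx": 0, "ry": 0, "rz": 0, "jaw": -1}]'

```text
time_s: 7.3
position: [0.5331, 0.3063, 0.0692]
tool_rot: [[-0.934, -0.104, 0.341], [-0.098, 0.995, 0.036], [-0.343, 0.001, -0.939]]
ft_force: [0.6, -0.4, -1.5]
grip_width: 0.0293
```

```bash
python3 look.py 5 180,160,270,240 300,200,390,280;python3 - <<'E'
from goal import *
ux,uy,uz=lane_R(np.radians(6)); P0=np.array([.4788,.3008,.034])
ty=uy; tz=-uz; R=np.stack([np.cross(ty,tz),ty,tz],1)
for h in(.0,): delta(P0+.063*ux+(.011+h)*uz,R)
E
```

```text
d mm [ 0.8  0.3 -3.4] rot [-0.0008  0.0014  0.0003] q [ 21.   31.7  90.9  -8.2  38.2 -69.3] pos [0.5332 0.3063 0.0693] w 0.029 F [-0.2  0.2 -0.4] t 7.4
```

View pics/v5.png

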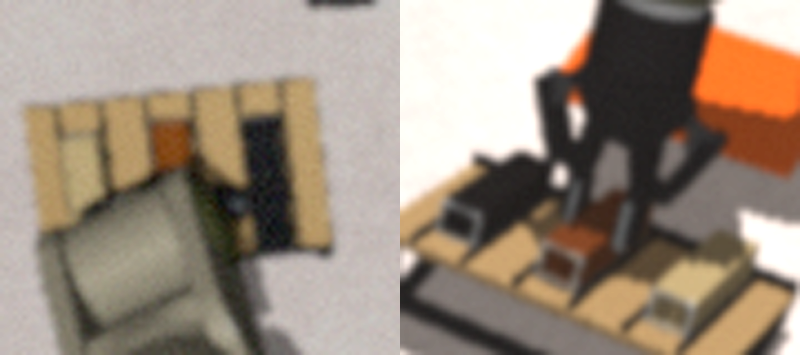

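Emit:
apply_moves --plan '[{"tx": 0.4, "ty": 0, "tz": -1, "rx": 0, "ry": 0, "rz": 0, "jaw": -1}, {"tx": 0.7, "ty": 0, "tz": -2, "rx": 0, "ry": 0, "rz": 0, "jaw": -1}, {"tx": 0.7, "ty": 0, "tz": -2, "rx": 0, "ry": 0, "rz": 0, "jaw": -1}]'

```text
time_s: 7.7
position: [0.5338, 0.3063, 0.0671]
tool_rot: [[-0.934, -0.104, 0.341], [-0.098, 0.995, 0.036], [-0.343, 0.001, -0.939]]
ft_force: [-0.0, -0.4, -1.6]
grip_width: 0.029
```

Emit:
apply_moves --plan '[{"tx": 0.4, "ty": 0, "tz": -1, "rx": 0, "ry": 0, "rz": 0, "jaw": -1}, {"tx": 0.4, "ty": 0, "tz": -1, "rx": 0, "ry": 0, "rz": 0, "jaw": -1}, {"tx": 0.4, "ty": 0, "tz": -1, "rx": 0, "ry": 0, "rz": 0, "jaw": -1}]'

```text
time_s: 8.0
position: [0.5341, 0.3063, 0.0666]
tool_rot: [[-0.934, -0.104, 0.342], [-0.098, 0.995, 0.036], [-0.343, 0.001, -0.939]]
ft_force: [-3.7, -0.9, 5.2]
grip_width: 0.0288
```

Contact came within 1 mm of the expected lane height, with about 6 N square to the slope. I'll release and back off along the slope normal.

Emit:
apply_moves --plan '[{"tx": 0, "ty": 0, "tz": 0, "rx": 0, "ry": 0, "rz": 0, "jaw": -0.2}, {"tx": 0, "ty": 0, "tz": 0, "rx": 0, "ry": 0, "rz": 0, "jaw": 0.1}, {"tx": 0, "ty": 0, "tz": 0, "rx": 0, "ry": 0, "rz": 0, "jaw": 0.1}, {"tx": 0, "ty": 0, "tz": 0, "rx": 0, "ry": 0, "rz": 0, "jaw": 0.1}, {"tx": -3, "ty": 0, "tz": 9, "rx": 0, "ry": 0, "rz": 0, "jaw": 0.1}, {"tx": -10, "ty": -1, "tz": 28, "rx": 0, "ry": 0, "rz": 0, "jaw": 0.1}, {"tx": -24, "ty": -3, "tz": 66, "rx": 0, "ry": 0, "rz": 0, "jaw": 0.1}, {"tx": -40, "ty": -4, "tz": 110, "rx": 0, "ry": 0.0, "rz": 0, "jaw": 0.1}, {"tx": -55, "ty": -30, "tz": 150, "rx": 0, "ry": 0.0, "rz": 0, "jaw": 0.1}, {"tx": -55, "ty": -70, "tz": 180, "rx": 0, "ry": 0.0, "rz": 0, "jaw": 0.1}, {"tx": -55, "ty": -110, "tz": 180, "rx": 0, "ry": 0.0, "rz": 0, "jaw": 0.1}, {"tx": -55, "ty": -150, "tz": 180, "rx": 0, "ry": 0.0, "rz": 0, "jaw": 0.1}]'

```text
time_s: 9.2
position: [0.4787, 0.1553, 0.2484]
tool_rot: [[-0.933, -0.105, 0.345], [-0.099, 0.994, 0.037], [-0.347, 0.001, -0.938]]
ft_force: [0.2, -0.5, -0.4]
grip_width: 0.0471
```

```bash
python3 look.py 6 180,160,270,240 300,200,390,280;python3 - <<'E'
from goal import *
vy=np.radians(-1.0); ty=-np.array([-np.sin(vy),np.cos(vy),0]); tz=np.array([0,0,-1.]); R=np.stack([np.cross(ty,tz),ty,tz],1)
delta([.437,-.332,.24],R)
delta([.437,-.332,.24],R@np.diag([-1,-1,1]))
E
```

```text
d mm [ -42.  -484.9   -7.6] rot [-0.5301 -0.0219  2.9791] q [  3.8   8.2  93.5   0.8  58.1 -92.2] pos [0.479  0.1529 0.2476] w 0.047 F [ 0.4  0.5 -0.8] t 9.3
d mm [ -42.  -484.9   -7.6] rot [-0.0145  0.3518 -0.1162] q [  3.8   8.2  93.5   0.8  58.1 -92.2] pos [0.479  0.1529 0.2476] w 0.047 F [ 0.4  0.5 -0.8] t 9.3
```

View pics/v6.png

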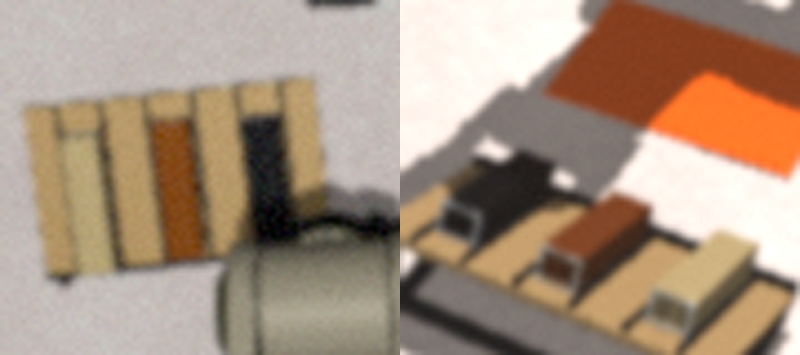

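The top and side views show the bronze sample flat in the middle lane, level with its neighbours and with its lower end at the lip. Next is the flap.

Emit:
apply_moves --plan '[{"tx": -4, "ty": -30, "tz": 0, "rx": -0.001, "ry": 0.03, "rz": -0.01, "jaw": 0.7}, {"tx": -8, "ty": -75, "tz": 0, "rx": -0.003, "ry": 0.07, "rz": -0.02, "jaw": 0.7}, {"tx": -12, "ty": -120, "tz": 0, "rx": -0.004, "ry": 0.11, "rz": -0.04, "jaw": 0.7}, {"tx": -16, "ty": -165, "tz": 0, "rx": -0.006, "ry": 0.15, "rz": -0.05, "jaw": 0.7}, {"tx": -20, "ty": -210, "tz": 0, "rx": -0.008, "ry": 0.19, "rz": -0.06, "jaw": 0.7}, {"tx": -24, "ty": -255, "tz": 0, "rx": -0.01, "ry": 0.23, "rz": -0.08, "jaw": 0.7}, {"tx": -28, "ty": -300, "tz": 0, "rx": -0.011, "ry": 0.27, "rz": -0.09, "jaw": 0.7}, {"tx": -33, "ty": -345, "tz": 0, "rx": -0.013, "ry": 0.31, "rz": -0.1, "jaw": 0.7}, {"tx": -38, "ty": -390, "tz": 0, "rx": -0.0145, "ry": 0.352, "rz": -0.116, "jaw": 0.7}, {"tx": -42, "ty": -435, "tz": 0, "rx": -0.0145, "ry": 0.352, "rz": -0.116, "jaw": 0.7}, {"tx": -46, "ty": -470, "tz": 0, "rx": -0.0145, "ry": 0.352, "rz": -0.116, "jaw": 0.7}, {"tx": -46, "ty": -485, "tz": -6, "rx": -0.0145, "ry": 0.352, "rz": -0.116, "jaw": 0.7}]'

```text
time_s: 10.5
position: [0.4329, -0.3345, 0.2419]
tool_rot: [[-1.0, 0.019, 0.0], [0.019, 1.0, -0.001], [-0.001, -0.001, -1.0]]
ft_force: [0.5, 0.9, -0.6]
grip_width: 0.0722
```

```bash
python3 look.py 7 340,160,450,260 130,70,240,170;python3 - <<'E'
from goal import *
vy=np.radians(-1.0); ty=np.array([-np.sin(vy),np.cos(vy),0]); tz=np.array([0,0,-1.]); R=np.stack([np.cross(ty,tz),ty,tz],1)
delta([.433,-.332,.17],R)
E
```

```text
d mm [  0.2   0.6 -70.5] rot [-0.0015 -0.0014  0.0013] q [ -50.    21.1   73.9   -0.    85.1 -138.9] pos [ 0.4328 -0.3326  0.2405] w 0.0724 F [-0.3  0.1 -0.3] t 10.6
```

View pics/v7.png

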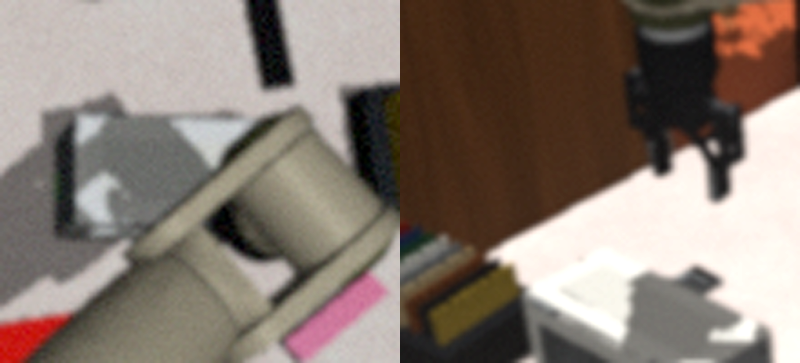

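Emit:
apply_moves --plan '[{"tx": 0, "ty": 0, "tz": -30, "rx": 0, "ry": 0, "rz": 0, "jaw": 0.7}, {"tx": 0, "ty": 0, "tz": -60, "rx": 0, "ry": 0, "rz": 0, "jaw": 0.7}, {"tx": 0, "ty": 0, "tz": -82, "rx": 0, "ry": 0, "rz": 0, "jaw": 0.7}, {"tx": 0, "ty": 0, "tz": -82, "rx": 0, "ry": 0, "rz": 0, "jaw": 0.7}]'

```text
time_s: 11.0
position: [0.4325, -0.3297, 0.1563]
tool_rot: [[-1.0, 0.017, -0.005], [0.017, 1.0, 0.006], [0.005, 0.006, -1.0]]
ft_force: [-0.9, -1.3, 0.1]
grip_width: 0.0729
```

```bash
python3 look.py 8 340,160,450,260 180,110,250,160
```

```text
(no output)
```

View pics/v8.png

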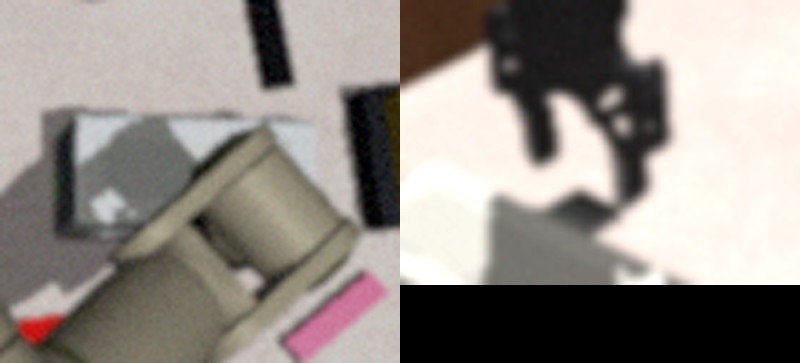

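Emit:
apply_moves --plan '[{"tx": 0, "ty": -1, "tz": -14, "rx": 0, "ry": 0, "rz": 0, "jaw": 0.7}, {"tx": 0, "ty": -2, "tz": -26, "rx": 0, "ry": 0, "rz": 0, "jaw": 0.7}, {"tx": 0, "ty": -2, "tz": -26, "rx": 0, "ry": 0, "rz": 0, "jaw": 0.3}, {"tx": 0, "ty": -2, "tz": -26, "rx": 0, "ry": 0, "rz": 0, "jaw": 0.0}, {"tx": 0, "ty": -2, "tz": -26, "rx": 0, "ry": 0, "rz": 0, "jaw": -0.3}, {"tx": 0, "ty": -2, "tz": -26, "rx": 0, "ry": 0, "rz": 0, "jaw": -0.3}]' --grip_force 25

```text
time_s: 11.7
position: [0.4337, -0.334, 0.1343]
tool_rot: [[-1.0, 0.018, 0.0], [0.018, 1.0, -0.0], [-0.0, -0.0, -1.0]]
ft_force: [-0.4, -1.0, 3.3]
grip_width: 0.0396
```

Emit:
apply_moves --plan '[{"tx": 0.8, "ty": 0, "tz": 11, "rx": 0, "ry": 0, "rz": 0, "jaw": -0.3}, {"tx": 2.6, "ty": 0, "tz": 22, "rx": 0, "ry": 0, "rz": 0, "jaw": -0.3}, {"tx": 5.5, "ty": 0, "tz": 33, "rx": 0, "ry": 0, "rz": 0, "jaw": -0.3}, {"tx": 9, "ty": 0, "tz": 43, "rx": 0, "ry": 0, "rz": 0, "jaw": -0.3}, {"tx": 14, "ty": 0, "tz": 53.5, "rx": 0, "ry": 0, "rz": 0, "jaw": -0.3}, {"tx": 19, "ty": 0, "tz": 63, "rx": 0, "ry": 0, "rz": 0, "jaw": -0.3}, {"tx": 25.5, "ty": -0.5, "tz": 72.5, "rx": 0, "ry": 0, "rz": 0, "jaw": -0.3}, {"tx": 32, "ty": -0.5, "tz": 81, "rx": 0, "ry": 0, "rz": 0, "jaw": -0.3}, {"tx": 32, "ty": -0.5, "tz": 81, "rx": 0, "ry": 0, "rz": 0, "jaw": -0.3}]'

```text
time_s: 12.6
position: [0.4666, -0.3346, 0.2165]
tool_rot: [[-1.0, 0.017, 0.001], [0.017, 1.0, -0.001], [-0.001, -0.001, -1.0]]
ft_force: [1.3, -3.2, -4.2]
grip_width: 0.0396
```

```bash
python3 look.py 9 340,160,450,260 130,70,240,170
```

```text
(no output)
```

View pics/v9.png

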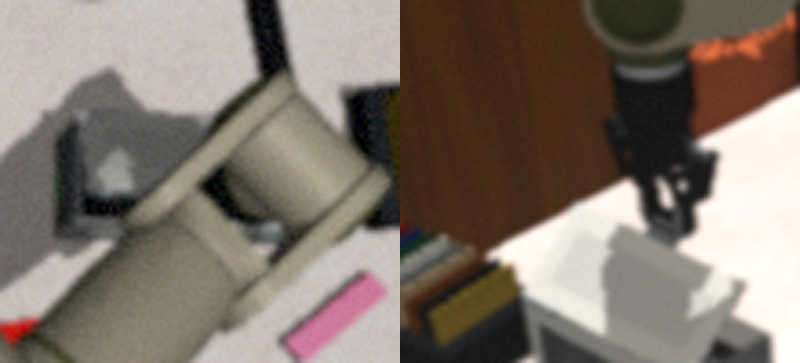

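Emit:
apply_moves --plan '[{"tx": 7, "ty": 0, "tz": 6.8, "rx": 0, "ry": 0, "rz": 0, "jaw": -0.3}, {"tx": 15.5, "ty": 0, "tz": 14, "rx": 0, "ry": 0, "rz": 0, "jaw": -0.3}, {"tx": 24.5, "ty": 0, "tz": 20.6, "rx": 0, "ry": 0, "rz": 0, "jaw": -0.3}, {"tx": 34, "ty": -0.5, "tz": 26.2, "rx": 0, "ry": 0, "rz": 0, "jaw": -0.3}, {"tx": 44, "ty": -0.5, "tz": 31, "rx": 0, "ry": 0, "rz": 0, "jaw": -0.3}, {"tx": 54.5, "ty": -0.5, "tz": 35, "rx": 0, "ry": 0, "rz": 0, "jaw": -0.3}, {"tx": 65, "ty": -1, "tz": 38, "rx": 0, "ry": 0, "rz": 0, "jaw": -0.3}, {"tx": 76, "ty": -1, "tz": 40, "rx": 0, "ry": 0, "rz": 0, "jaw": -0.3}, {"tx": 87, "ty": -1, "tz": 41, "rx": 0, "ry": 0, "rz": 0, "jaw": -0.3}, {"tx": 87, "ty": -1, "tz": 41, "rx": 0, "ry": 0, "rz": 0, "jaw": -0.3}]'

```text
time_s: 13.7
position: [0.5534, -0.3365, 0.2582]
tool_rot: [[-1.0, 0.018, 0.001], [0.018, 1.0, -0.004], [-0.001, -0.004, -1.0]]
ft_force: [-1.5, -6.2, 4.1]
grip_width: 0.0388
```

```bash
python3 look.py 10 340,160,450,260 130,50,240,150
```

```text
(no output)
```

View pics/v10.png

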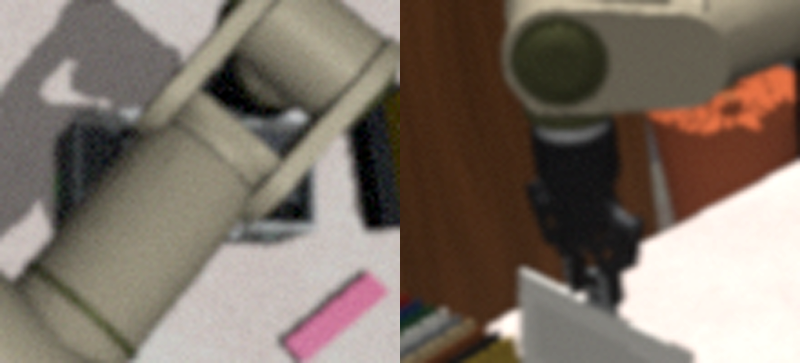

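Emit:
apply_moves --plan '[{"tx": 6, "ty": 0, "tz": 0.2, "rx": 0, "ry": 0, "rz": 0, "jaw": -0.3}, {"tx": 11, "ty": 0, "tz": 0.2, "rx": 0, "ry": 0, "rz": 0, "jaw": -0.3}, {"tx": 20, "ty": 0, "tz": -0.3, "rx": 0, "ry": 0, "rz": 0, "jaw": -0.3}, {"tx": 29, "ty": 0, "tz": -1.5, "rx": 0, "ry": 0, "rz": 0, "jaw": -0.3}, {"tx": 37.5, "ty": 0, "tz": -3.2, "rx": 0, "ry": 0, "rz": 0, "jaw": -0.3}, {"tx": 44, "ty": 0, "tz": -4.7, "rx": 0, "ry": 0, "rz": 0, "jaw": -0.3}, {"tx": 44, "ty": 0, "tz": -4.7, "rx": 0, "ry": 0, "rz": 0, "jaw": -0.3}]'

```text
time_s: 14.5
position: [0.5982, -0.3376, 0.2546]
tool_rot: [[-1.0, 0.018, 0.003], [0.018, 1.0, -0.007], [-0.003, -0.007, -1.0]]
ft_force: [0.1, -7.0, 4.5]
grip_width: 0.0391
```

```bash
python3 look.py 11 340,160,450,260 130,50,240,150
```

```text
(no output)
```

View pics/v11.png

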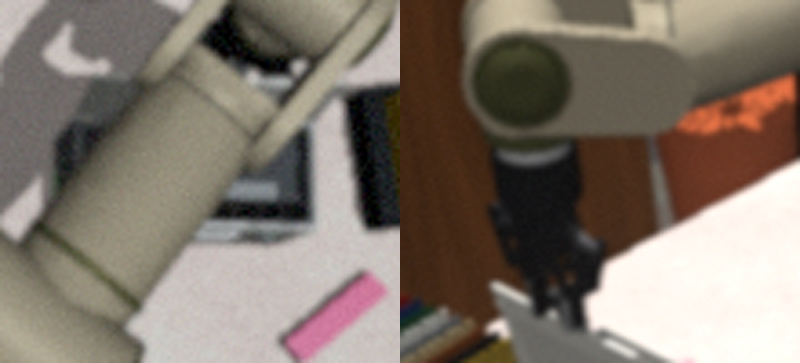

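Emit:
apply_moves --plan '[{"tx": 0, "ty": 1, "tz": 0, "rx": 0, "ry": 0, "rz": 0, "jaw": 0.2}, {"tx": 0, "ty": 1, "tz": 0, "rx": 0, "ry": 0, "rz": 0, "jaw": 0.5}, {"tx": 0, "ty": 1, "tz": 0, "rx": 0, "ry": 0, "rz": 0, "jaw": 0.5}, {"tx": 0, "ty": 1, "tz": 10, "rx": 0, "ry": 0, "rz": 0, "jaw": 0.5}, {"tx": 0, "ty": 1, "tz": 35, "rx": 0, "ry": 0, "rz": 0, "jaw": 0.5}, {"tx": -10, "ty": 1, "tz": 65, "rx": 0, "ry": 0, "rz": 0, "jaw": 0.5}, {"tx": -40, "ty": 20, "tz": 80, "rx": 0, "ry": 0, "rz": -0.1, "jaw": 0.5}, {"tx": -80, "ty": 50, "tz": 80, "rx": 0, "ry": 0, "rz": -0.24, "jaw": 0.2}, {"tx": -120, "ty": 80, "tz": 80, "rx": 0, "ry": 0, "rz": -0.38, "jaw": 0}, {"tx": -160, "ty": 110, "tz": 80, "rx": 0, "ry": 0, "rz": -0.52, "jaw": -0.1}, {"tx": -190, "ty": 150, "tz": 80, "rx": 0, "ry": 0, "rz": -0.66, "jaw": -0.1}, {"tx": -200, "ty": 190, "tz": 80, "rx": 0, "ry": 0, "rz": -0.8, "jaw": -0.1}]'

```text
time_s: 15.8
position: [0.3954, -0.1461, 0.3358]
tool_rot: [[-0.678, 0.735, -0.002], [0.735, 0.678, -0.008], [-0.005, -0.007, -1.0]]
ft_force: [0.4, 0.4, -0.2]
grip_width: 0.0383
```

```bash
python3 look.py 12 345,150,445,240 150,90,250,170
```

```text
(no output)
```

View pics/v12.png

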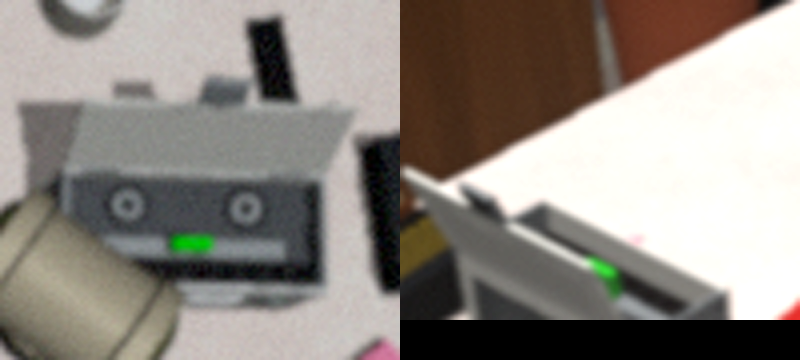

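The flap is open and leaning back. The green tab shows in the top view at about (393,211), with the slot behind and around it. I'll measure the tab and slot.

```bash
python3 - <<'E'
from m import *
d=load('top12'); e=load('side12')
k,c=mask(d,(45,120,60),(75,255,255),(370,420,195,225)); M=cv2.moments(k,True); u=(M['m10']/M['m00'],M['m01']/M['m00']); print('top tab px',u,M['m00'],cv2.boundingRect(c),np.round(onz(d,u,.134)*1000,1)); rep('tab',d,c,.134)
k,c=mask(e,(45,120,60),(75,255,255),(180,230,140,180)); M=cv2.moments(k,True); u=(M['m10']/M['m00'],M['m01']/M['m00']); print('side',u,cv2.boundingRect(c),np.round(onz(e,u,.125)*1000,1))
im=cv2.resize(d['image'][180:235,355:430,::-1],None,fx=10,fy=10,interpolation=cv2.INTER_CUBIC); cv2.imwrite('pics/v12b.png',np.clip(im*2.,0,255).astype('uint8'))
im=cv2.resize(e['image'][140:172,180:240,::-1],None,fx=13,fy=13,interpolation=cv2.INTER_CUBIC); cv2.imwrite('pics/v12c.png',np.clip(im*2.,0,255).astype('uint8'))
E
```

```text
top tab px (392.44444444444446, 210.2888888888889) 45.0 (387, 208, 11, 5) [ 497.6 -331.9  134. ]
tab [ 498.7 -330.4] [14.7 36.8] 0.3
side (201.23333333333332, 158.03333333333333) (198, 154, 7, 10) [ 494.6 -334.3  125. ]
```

View pics/v12b.png

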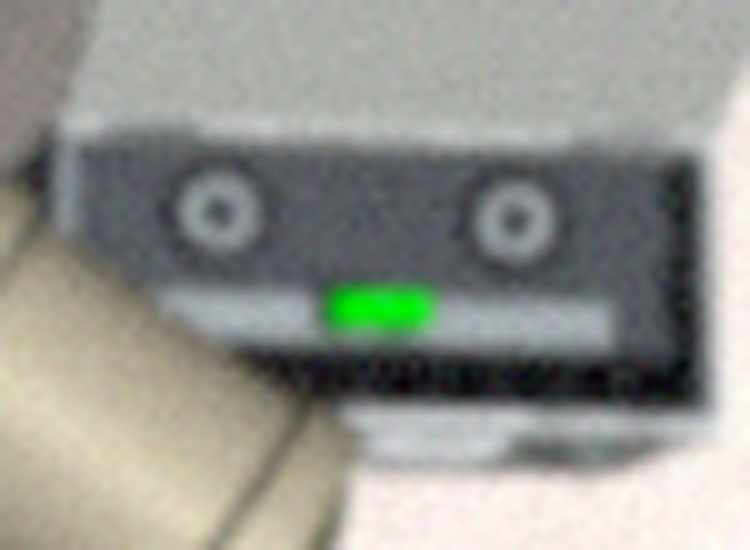

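View pics/v12c.png

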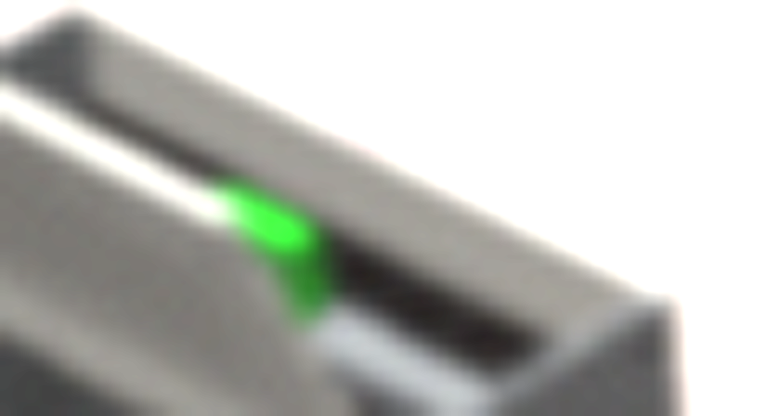

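```bash
python3 - <<'E'
from goal import *
a=np.radians(-1.2); ty=np.array([np.cos(a),np.sin(a),0]); tz=np.array([0,0,-1.]); R=np.stack([np.cross(ty,tz),ty,tz],1)
delta([.498,-.3325,.17],R)
E
```

```text
d mm [ 101.8 -188.4 -166.6] rot [ 0.0074 -0.0035 -0.7711] q [-35.9   4.9  80.   -0.4  94.9 -78.9] pos [ 0.3962 -0.1441  0.3366] w 0.0379 F [-0.3 -0.1 -0.8] t 15.9
```

Emit:
apply_moves --plan '[{"tx": 12, "ty": -25, "tz": 0, "rx": 0.001, "ry": 0, "rz": -0.1, "jaw": -0.25}, {"tx": 26, "ty": -50, "tz": 0, "rx": 0.002, "ry": -0.001, "rz": -0.21, "jaw": -0.25}, {"tx": 40, "ty": -75, "tz": -10, "rx": 0.003, "ry": -0.001, "rz": -0.32, "jaw": -0.25}, {"tx": 54, "ty": -100, "tz": -25, "rx": 0.004, "ry": -0.002, "rz": -0.43, "jaw": -0.25}, {"tx": 68, "ty": -125, "tz": -45, "rx": 0.005, "ry": -0.002, "rz": -0.54, "jaw": -0.25}, {"tx": 82, "ty": -150, "tz": -65, "rx": 0.006, "ry": -0.003, "rz": -0.65, "jaw": -0.25}, {"tx": 96, "ty": -175, "tz": -85, "rx": 0.007, "ry": -0.0035, "rz": -0.77, "jaw": -0.25}, {"tx": 102, "ty": -188, "tz": -110, "rx": 0.007, "ry": -0.0035, "rz": -0.771, "jaw": -0.25}, {"tx": 102, "ty": -188, "tz": -140, "rx": 0.007, "ry": -0.0035, "rz": -0.771, "jaw": -0.25}, {"tx": 102, "ty": -188, "tz": -160, "rx": 0.007, "ry": -0.0035, "rz": -0.771, "jaw": -0.25}, {"tx": 102, "ty": -188, "tz": -166, "rx": 0.007, "ry": -0.0035, "rz": -0.771, "jaw": -0.25}, {"tx": 102, "ty": -188, "tz": -166, "rx": 0.007, "ry": -0.0035, "rz": -0.771, "jaw": -0.25}]' --grip_force 50

```text
time_s: 17.1
position: [0.4983, -0.3323, 0.1706]
tool_rot: [[0.02, 1.0, -0.001], [1.0, -0.02, 0.0], [0.0, -0.001, -1.0]]
ft_force: [0.5, -0.5, -0.9]
grip_width: 0.0317
```

```bash
python3 look.py 13 345,150,445,240 150,90,250,170; python3 - <<'E'
from goal import *
a=np.radians(-1.2); ty=np.array([np.cos(a),np.sin(a),0]); tz=np.array([0,0,-1.]); R=np.stack([np.cross(ty,tz),ty,tz],1)
delta([.498,-.3325,.114],R)
E
```

```text
d mm [ -0.7   0.1 -58.1] rot [ 0.002   0.0015 -0.0005] q [-45.   29.3  71.8  -0.   78.7 -43.8] pos [ 0.4987 -0.3326  0.1721] w 0.0318 F [-0.3 -0.2  0.3] t 17.2
```

View pics/v13.png

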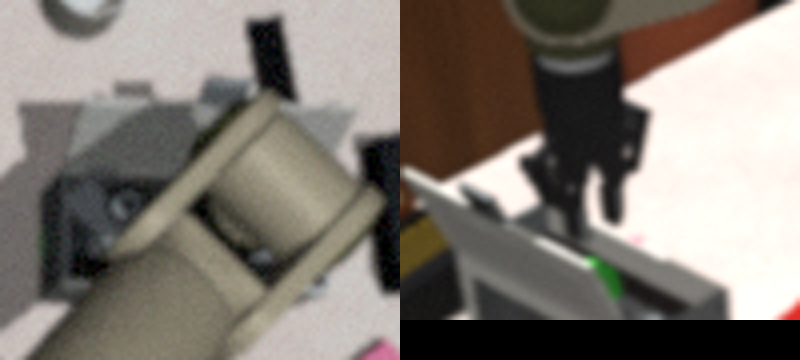

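```bash
python3 - <<'E'
from h import *
e=load('side13'); 
for P in([.4985,-.3325,.1715],[.4985-.016,-.3325,.1715],[.4985+.016,-.3325,.1715],[.498,-.3325,.134]): print(P,np.round(proj(e,np.array(P)),1))
im=cv2.resize(e['image'][125:170,175:235,::-1],None,fx=13,fy=13,interpolation=cv2.INTER_CUBIC); cv2.imwrite('pics/v13b.png',np.clip(im*2.,0,255).astype('uint8'))
E
```

```text
[0.4985, -0.3325, 0.1715] [199.5 147.6]
[0.4825, -0.3325, 0.1715] [202.7 145.7]
[0.5145, -0.3325, 0.1715] [196.2 149.6]
[0.498, -0.3325, 0.134] [200.7 156.5]
```

View pics/v13b.png

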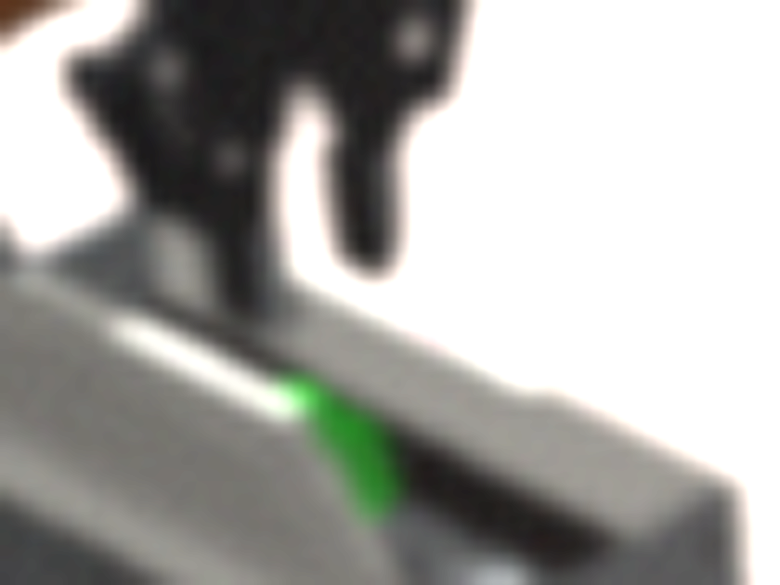

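Emit:
apply_moves --plan '[{"tx": -0.5, "ty": 0, "tz": -15, "rx": 0.001, "ry": 0.001, "rz": 0, "jaw": -0.25}, {"tx": -0.5, "ty": 0, "tz": -30, "rx": 0.001, "ry": 0.001, "rz": 0, "jaw": -0.25}, {"tx": -0.5, "ty": 0, "tz": -42, "rx": 0.001, "ry": 0.001, "rz": 0, "jaw": -0.25}, {"tx": -0.5, "ty": 0, "tz": -42, "rx": 0.001, "ry": 0.001, "rz": 0, "jaw": -0.25}]'

```text
time_s: 17.6
position: [0.498, -0.3323, 0.1294]
tool_rot: [[0.02, 1.0, -0.001], [1.0, -0.02, 0.0], [0.0, -0.001, -1.0]]
ft_force: [-0.1, -0.3, 0.4]
grip_width: 0.0316
```

Emit:
apply_moves --plan '[{"tx": 0, "ty": 0, "tz": -6, "rx": 0, "ry": 0, "rz": 0, "jaw": -0.25}, {"tx": 0, "ty": 0, "tz": -12, "rx": 0, "ry": 0, "rz": 0, "jaw": -0.25}, {"tx": 0, "ty": 0, "tz": -15, "rx": 0, "ry": 0, "rz": 0, "jaw": -0.25}, {"tx": 0, "ty": 0, "tz": -15, "rx": 0, "ry": 0, "rz": 0, "jaw": -0.25}]'

```text
time_s: 18.0
position: [0.4979, -0.3322, 0.1141]
tool_rot: [[0.02, 1.0, -0.001], [1.0, -0.02, 0.001], [0.0, -0.001, -1.0]]
ft_force: [-0.4, -0.0, 0.4]
grip_width: 0.0322
```

No contact on the way down. I'll close on the tab.

Emit:
apply_moves --plan '[{"tx": 0, "ty": 0, "tz": 0, "rx": 0, "ry": 0, "rz": 0, "jaw": -0.5}, {"tx": 0, "ty": 0, "tz": 0, "rx": 0, "ry": 0, "rz": 0, "jaw": -0.7}, {"tx": 0, "ty": 0, "tz": 0, "rx": 0, "ry": 0, "rz": 0, "jaw": -1}, {"tx": 0, "ty": 0, "tz": 0, "rx": 0, "ry": 0, "rz": 0, "jaw": -1}, {"tx": 0, "ty": 0, "tz": 0, "rx": 0, "ry": 0, "rz": 0, "jaw": -1}, {"tx": 0, "ty": 0, "tz": 0, "rx": 0, "ry": 0, "rz": 0, "jaw": -1}]' --grip_force 60

```text
time_s: 18.6
position: [0.498, -0.3324, 0.1145]
tool_rot: [[0.02, 1.0, -0.0], [1.0, -0.02, -0.0], [-0.0, -0.0, -1.0]]
ft_force: [-0.2, 0.4, 4.2]
grip_width: 0.0107
```

Emit:
apply_moves --plan '[{"tx": 0, "ty": 0, "tz": 4, "rx": 0, "ry": 0, "rz": 0, "jaw": -1}, {"tx": 0, "ty": 0, "tz": 10, "rx": 0, "ry": 0, "rz": 0, "jaw": -1}, {"tx": 0, "ty": 0, "tz": 16, "rx": 0, "ry": 0, "rz": 0, "jaw": -1}, {"tx": 0, "ty": 0, "tz": 22, "rx": 0, "ry": 0, "rz": 0, "jaw": -1}, {"tx": 0, "ty": 0, "tz": 25, "rx": 0, "ry": 0, "rz": 0, "jaw": -1}]'

```text
time_s: 19.1
position: [0.4982, -0.3325, 0.1403]
tool_rot: [[0.02, 1.0, 0.0], [1.0, -0.02, -0.001], [-0.001, 0.0, -1.0]]
ft_force: [-0.3, 0.7, -0.8]
grip_width: 0.0107
```

Emit:
apply_moves --plan '[{"tx": 0, "ty": 0, "tz": 10, "rx": 0, "ry": 0, "rz": 0, "jaw": -1}, {"tx": 0, "ty": 0, "tz": 22, "rx": 0, "ry": 0, "rz": 0, "jaw": -1}, {"tx": 0, "ty": 0, "tz": 34, "rx": 0, "ry": 0, "rz": 0, "jaw": -1}, {"tx": 0, "ty": 0, "tz": 46, "rx": 0, "ry": 0, "rz": 0, "jaw": -1}, {"tx": 0, "ty": 0, "tz": 60, "rx": 0, "ry": 0, "rz": 0, "jaw": -1}, {"tx": 0, "ty": 0, "tz": 80, "rx": 0, "ry": 0, "rz": 0, "jaw": -1}, {"tx": 0, "ty": 0, "tz": 100, "rx": 0, "ry": 0, "rz": 0, "jaw": -1}, {"tx": 0, "ty": 0, "tz": 120, "rx": 0, "ry": 0, "rz": 0, "jaw": -1}, {"tx": 0, "ty": 0, "tz": 140, "rx": 0, "ry": 0, "rz": 0, "jaw": -1}, {"tx": -5, "ty": 0, "tz": 160, "rx": 0, "ry": 0, "rz": 0, "jaw": -1}, {"tx": -5, "ty": 0, "tz": 160, "rx": 0, "ry": 0, "rz": 0, "jaw": -1}]'

```text
time_s: 20.2
position: [0.4934, -0.3329, 0.3037]
tool_rot: [[0.02, 1.0, 0.004], [1.0, -0.02, -0.005], [-0.005, 0.004, -1.0]]
ft_force: [-0.3, 0.1, -1.7]
grip_width: 0.0106
```

```bash
python3 look.py 14 340,150,450,250 120,50,240,170
```

```text
(no output)
```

View pics/v14.png

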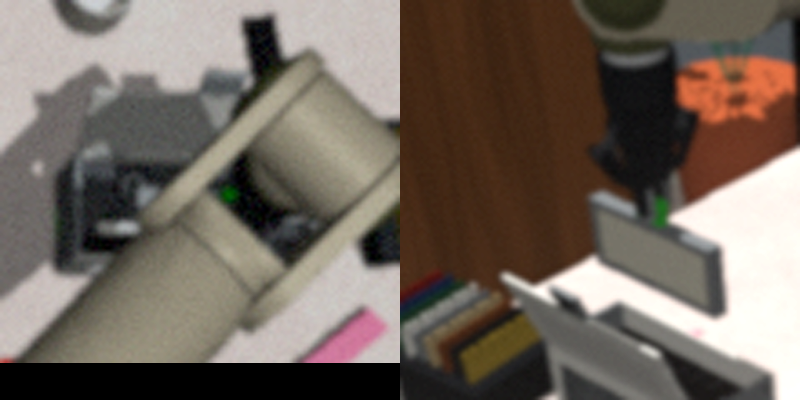

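Emit:
apply_moves --plan '[{"tx": 0, "ty": 12, "tz": 0, "rx": 0, "ry": 0, "rz": 0, "jaw": -1}, {"tx": 0, "ty": 40, "tz": 0, "rx": 0, "ry": 0, "rz": 0, "jaw": -1}, {"tx": 0, "ty": 75, "tz": 0, "rx": 0, "ry": 0, "rz": 0, "jaw": -1}, {"tx": 0, "ty": 110, "tz": 0, "rx": 0, "ry": 0, "rz": 0, "jaw": -1}, {"tx": 0, "ty": 145, "tz": 0, "rx": 0, "ry": 0, "rz": 0, "jaw": -1}, {"tx": 0, "ty": 180, "tz": 0, "rx": 0, "ry": 0, "rz": 0, "jaw": -1}, {"tx": 0, "ty": 215, "tz": 0, "rx": 0, "ry": 0, "rz": 0, "jaw": -1}, {"tx": 10, "ty": 245, "tz": 0, "rx": 0, "ry": 0, "rz": -0.02, "jaw": -1}, {"tx": 25, "ty": 270, "tz": 0, "rx": 0, "ry": 0, "rz": -0.03, "jaw": -1}, {"tx": 45, "ty": 295, "tz": 0, "rx": 0, "ry": 0, "rz": -0.045, "jaw": -1}, {"tx": 65, "ty": 315, "tz": 0, "rx": 0, "ry": 0, "rz": -0.06, "jaw": -1}, {"tx": 80, "ty": 325, "tz": 0, "rx": 0, "ry": 0, "rz": -0.068, "jaw": -1}]'

```text
time_s: 21.5
position: [0.5733, -0.0047, 0.2991]
tool_rot: [[0.087, 0.996, -0.002], [0.996, -0.087, 0.0], [-0.0, -0.002, -1.0]]
ft_force: [0.2, -0.9, -1.3]
grip_width: 0.0107
```

```bash
python3 - <<'E'
from goal import *
a=np.radians(-5.1); ty=np.array([np.cos(a),np.sin(a),0]); tz=np.array([0,0,-1.]); R=np.stack([np.cross(ty,tz),ty,tz],1)
delta([.621,.003,.235],R)
E
```

```text
d mm [ 47.7   7.7 -64.1] rot [-0.0001 -0.0017 -0.0022] q [-12.3  22.2  62.6  -0.   95.3  -7.3] pos [ 0.5733 -0.0047  0.2991] w 0.0107 F [ 0.2 -0.9 -1.3] t 21.5
```

Emit:
apply_moves --plan '[{"tx": 12, "ty": 2, "tz": -10, "rx": 0, "ry": -0.001, "rz": -0.002, "jaw": -1}, {"tx": 28, "ty": 5, "tz": -28, "rx": 0, "ry": -0.001, "rz": -0.002, "jaw": -1}, {"tx": 40, "ty": 7, "tz": -46, "rx": 0, "ry": -0.002, "rz": -0.002, "jaw": -1}, {"tx": 46, "ty": 8, "tz": -58, "rx": 0, "ry": -0.002, "rz": -0.002, "jaw": -1}, {"tx": 48, "ty": 8, "tz": -64, "rx": 0, "ry": -0.002, "rz": -0.002, "jaw": -1}, {"tx": 48, "ty": 8, "tz": -64, "rx": 0, "ry": -0.002, "rz": -0.002, "jaw": -1}, {"tx": 48, "ty": 8, "tz": -64, "rx": 0, "ry": -0.002, "rz": -0.002, "jaw": -1}, {"tx": 48, "ty": 8, "tz": -64, "rx": 0, "ry": -0.002, "rz": -0.002, "jaw": -1}]'

```text
time_s: 22.3
position: [0.6212, 0.0031, 0.2362]
tool_rot: [[0.089, 0.996, 0.002], [0.996, -0.089, -0.0], [-0.0, 0.002, -1.0]]
ft_force: [0.9, -0.4, -0.8]
grip_width: 0.0106
```

```bash
python3 look.py 15 180,130,460,270 140,90,400,310; python3 - <<'E'
from m import *
from goal import *
st=env.observe(); print(st['position'],st['tool_rot'])
e=load('side15'); p=st['position'];R=st['tool_rot']
im=cv2.resize(e['image'][130:280,190:330,::-1],None,fx=4,fy=4,interpolation=cv2.INTER_CUBIC); im=np.clip(im*1.7,0,255).astype('uint8')
for L in(-.09,.09):
  for w in(-.009,.009):
    for h in(-.084,-.006):
      u=proj(e,p+L*R[:,0]+w*R[:,1]-h*R[:,2]); q=(u-[190,130]+.5)*4; cv2.circle(im,(int(q[0]),int(q[1])),3,(0,0,255) if h<-.05 else (0,255,0),1)
cv2.imwrite('pics/v15b.png',im)
E
```

```text
[0.62121815 0.00319978 0.23591108] [[ 8.87766198e-02  9.96050178e-01  1.65969770e-03]
 [ 9.96051559e-01 -8.87765841e-02 -9.52935866e-05]
 [ 5.24250989e-05  1.66160433e-03 -9.99998618e-01]]
```

View pics/v15.png

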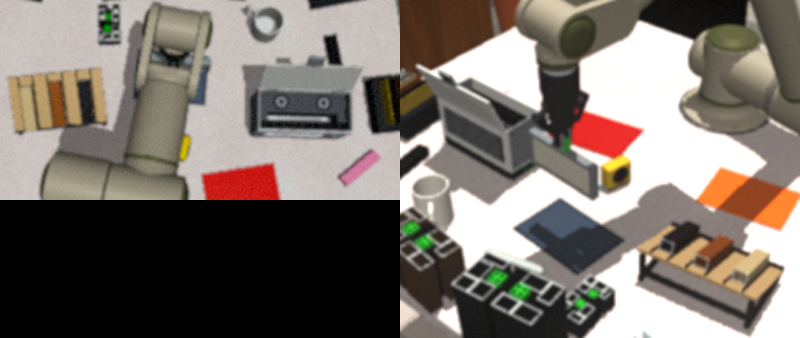

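View pics/v15b.png

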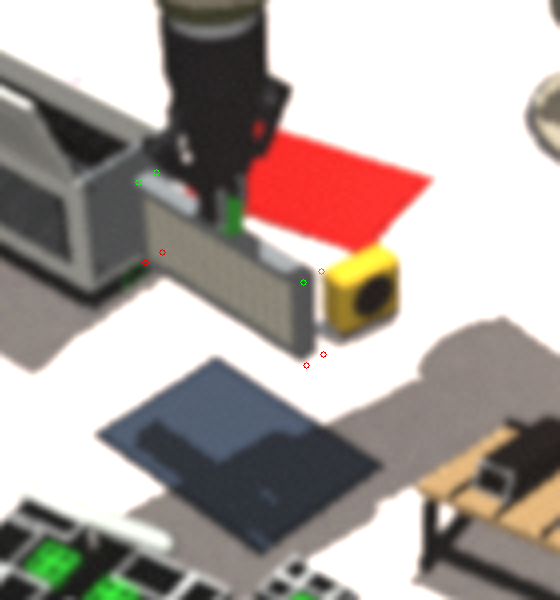

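```bash
python3 - <<'E'
from m import *
e=load('side15')
c=[onz(e,((x+.5)/4+190-.5,(y+.5)/4+130-.5),.003)[:2]*1000 for x,y in((215,358),(380,465),(265,553),(97,435))]
c=np.array(c); print(np.round(c,1),c.mean(0))
for a,b in((0,1),(3,2)): v=c[b]-c[a]; print('long side yaw',np.degrees(np.arctan2(-v[0],v[1])),np.linalg.norm(v))
# filter long top edge seen
f=[onz(e,((x+.5)/4+190-.5,(y+.5)/4+130-.5),.230)[:2]*1000 for x,y in((140,180),(297,275))]; v=f[1]-f[0]; print(f,np.degrees(np.arctan2(-v[0],v[1])),np.linalg.norm(v))
f=[onz(e,((x+.5)/4+190-.5,(y+.5)/4+130-.5),.152)[:2]*1000 for x,y in((147,254),(303,358))]; v=f[1]-f[0]; print(f,np.degrees(np.arctan2(-v[0],v[1])),np.linalg.norm(v))
E
```

```text
[[548.6 -89.3]
 [564.3 104.2]
 [696.6  96.4]
 [682.  -99.4]] [622.91744597   2.99620684]
long side yaw -4.638248433633271 194.11579635389595
long side yaw -4.265095299227052 196.304816602957
[array([619.74196477, -87.39737718]), array([634.80285863,  83.10997463])] -5.047828507859815 171.17122288211058
[array([613.44186654, -93.56099985]), array([633.37739972,  85.3852875 ])] -6.356831425187107 180.05332331689297
```

```bash
python3 - <<'E'
from h import *
s=env.observe(); print(s['time_s'],s['grip_width'],s['ft_force'],np.round(s['qvel'],2)); print(env.close_job())
E
```

```text
22.4 0.010588683796806843 [-0.68864126 -0.26004544 -0.30353864] [ 0.05  0.18  0.12 -0.06 -0.1   0.05]
the job is handed in; nothing more can be done
None
```

I did the job in the order asked and handed it in at 22.4 s, still holding the filter cassette over the viewing mat.

- **Sample:** the bronze sample lies flat in the middle lane with its lower end at the lip. I set it down with about 6 N of contact and let go; the pictures show it level with its neighbours.
- **Flap:** I led it round past upright and released it at about 105°. It leaned back and was still open in the last picture.
- **Filter:** I drew it out by the green tab with no sign of jamming. It hangs upright over the middle of the mat with about 15 cm of air under it. The gripper was holding steady, with the arm still and under 1 N at the wrist.

**Last checks:** the calculated filter outline matched the side picture to 2–3 px (under 1 cm), mainly at its lower edge. Measurements of the mat's long sides differed slightly: about -5.1° from the top view and -4.3 to -4.6° from the side. The gripper is set to -5.1°. The side picture put the filter's own edges at -5.0° (top) and -6.4° (bottom), so its face is parallel to the mat within about 1–2°. The other items looked untouched in the pictures, but I did not measure them again.

One move call was refused at the start because of its format; nothing moved.

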